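Clear the bench after a fan job: tools away, off-cuts swept up, brush back in its clips

ROBOT

A 6-joint arm with a two-finger parallel gripper is mounted at the origin on the work surface. World frame = base frame: x ahead of the robot, y to its left, z up, the work surface at z = 0. Lengths are in m, angles in rad, forces in N, time in s.
With the tool pointing down it reaches from about 0.35 to 0.85 m from the base axis. Payload 8.1 kg.
Tool frame: the origin (TCP) lies on the front face of the gripper's body, between the roots of the fingers; the fingertips stand 84 mm ahead of it and the grasp point (between the pads) lies 65 mm ahead of it; x points along the fingers, y is the direction in which the jaws open and shut, and the axes are right-handed (so a half turn about x gives the same grasp; the last joint's range is limited). The gripper opens to 93 mm and grips with 3 to 60 N. Pads are 15 mm wide; open, the fingers measure 128 mm over their backs; the gripper's body (75 mm by 188 mm) begins 65 mm behind the grasp point.
Start: joints at [-1.396, 0.13, 1.488, -0, 1.523, -0.085], TCP at [0.154, -0.58, 0.303] pointing down, gripper open.
Joint ranges: [-2.96, 2.96], [-0.89, 2.26], [0.02, 2.5], [-1.34, 4.48], [0, 2.73], [-2.66, 2.66]. Speed limits (rad/s): [2.39, 2.39, 2.79, 3.14, 3.14, 3.14].

INTERFACE

Orientations are given as a rotation vector (axis times angle).
In Python, from plant import telemetry, read_camera, camera_params, robot gives the robot as it stands.
- The arm moves only by the tool step_arm, never from a script. Its argument "commands" is a list of rows, each an object with "xyz": the shift along the tool's x, y, z in mm, a list of three; "turn": the turn, a rotation vector about the tool's x, y, z in rad, a list of three; "grip": the finger opening in mm, from 0 to 93. In form: [{"xyz": [dx, dy, dz], "turn": [ax, ay, az], "grip": grip}, ...]. A call has 1 to 12 rows; each row is the pose to reach, as a shift and turn from the pose commanded when the call began, along the tool's axes at that moment; what a row does not reach only later rows make up. A row lasts 1/8 s, in which the tool goes at most 62.5 mm and 10.7 degrees, less where a joint would pass 70% of its speed; a pose out of reach is approached as far as the arm can. A call with a gripper value outside its range is refused whole. The fingers move at their own pace and stop on an object; "force" is the grip in N (left out, the last holds). Time passes only in rows, so rows that repeat a pose let the fingers close. It gives the time, the measured TCP pose, the force and the opening at its end, in the units of the state.
- telemetry.read_state(): the state, without advancing time (a new reading comes with each control period).
- read_camera(name): name is "scene" or "side" or "wrist"; returns the picture (384x512x3 uint8, red, green, blue); there is no depth.
- camera_params(name): a dict with "mtx" (3x3 intrinsics, pixels), "k1" (the pictures are not rectified: a ray, as slopes to the right and down, at radius r is drawn at 1 + k1 r^2 times it, then the intrinsics apply), "rvec" (rotation vector, rad) and "tvec" (3), from world to camera coordinates, as OpenCV has them. Camera axes: x right, y down, z forward; pixel columns grow to the right and rows downward; lengths in m; the calibration is good to about 2 mm. A picture is of the moment at which its call begins: read the wrist's pose just before it. camera_params takes no time and is no camera call; for the wrist camera it gives the pose at the moment of the call.
- robot.close_job(): hands the job in, once; it reports no verdict.
The state is a dict: "t": time; "q": joint angles; "dq": joint speeds; "joint_torque": joint torques, N m; "tool_pos": TCP position; "orientation": TCP orientation; "force": force on the tool from outside, world axes, zero at the start; "wrist_torque": the same for the moment, N m; "opening": finger opening in m.
Only numpy, scipy, OpenCV 4.12 (cv2) and the standard library are available. Lean on these libraries where they do the work, as an engineer would, in place of code of your own. Each camera call takes 0.05 s, during which the arm holds its last target. There are 200 camera calls.

TASK

Clear up the bench after the fan job: put the screwdriver, the spanner and the round socket (whichever are on the cardboard) away in the grey tool tray, wholly inside it, and sweep all the loose metal off-cuts with the bench brush, not by hand, into the scrap pan until every one lies inside beyond the ramp. When the sweeping is done put the brush away, bristles down: press its handle into the pair of spring clips of its holder until it has snapped fully home in both. Leave the spray can, the roll of tape and the tape measure where they are.

Things in the scene. Friction and masses are not known exactly. Their poses are not given: they have to be found in the camera images.
- brush: Bench brush of pale wood with stiff dark bristles, 260 mm long, about 0.2 kg, standing on its bristles on the sheet. Origin: middle of its length, level with the bristle tips; x from handle to head, z up. Handle x = -130 to 0 mm, head x = 0 to 130 mm. It balances 20 mm headward of the origin, so it is head-heavy when held by the handle: grip firmly.
- handle_mid (a point): Point on the axis of the brush's straight round handle (26 mm thick), midway along it: 65 mm behind the brush's origin and 49 mm above the bristle tips. Axes as the brush's. The middle of the head is 130 mm ahead of it: stock 130 x 44 mm, 38 to 60 mm above the tips, under it the bristles, stiff enough to count as solid, 120 x 34 mm.
- rack: The brush's holder, screwed to the bench: grey strip 126 x 48 x 6 mm with two steel spring clips, 38 mm either side of its middle along x, open upward. Origin: centre of its underside; x along the strip, z up. Each clip, 14 mm wide along x, has two springy leaves up to 74 mm high, mouth 44 mm wide, throat 20 mm wide at 62 mm height. 62 mm are free between the clips for the hand.
- clips_mid (a point): Point midway between the clips, 53 mm above the bench: where handle_mid lies when home (handle on the clips' seats, bristle tips 4 mm off the bench). Axes as the holder's. Pressing the handle straight down into both clips takes about 10 N and ends with a snap, pulling it out upward as much.
- pan: Scrap pan of bare sheet metal like a wide dustpan, held fast on the bench. Origin: middle of its front lip, on the bench; y points into the pan, x along the lip. Inside 250 mm wide; a ramp rises from y = 0 to a crest 5 mm high at y = 32 mm, behind it the floor (2 mm high) runs to the back wall at y = 180 mm. Side walls 27 mm high from y = 20 mm on, back wall 47 mm; a stub handle behind.
- tray: Tool tray, a grey open box fixed to the bench, 320 x 130 mm and 36 mm high outside, walls and floor 3 mm. Origin: centre of its underside; x along its length, z up. A tape measure stands in the end of it at +x, filling x = 0.09 m and beyond; the rest is free.
- screwdriver: Screwdriver with a black handle, 190 mm long, lying on the sheet; may be absent. Origin: middle of its length, on its underside (13 mm below its axis when it lies as at the start); x from the handle to the tip. The handle, 26 mm thick, takes up x = -95 to 0 mm; the blade is 6 mm thick. It balances near x = -40 mm.
- screwdriver_tip (a point): The tip of the screwdriver's blade, on its axis.
- screwdriver_end (a point): The end of the screwdriver's handle, on its axis.
- spanner_tip (a point): Point between the jaws at the spanner's open end, 75 mm from its origin.
- spanner_end (a point): The far edge of the spanner's ring end, 85 mm from its origin.
- socket: Steel socket of a socket set, a round piece 24 mm thick and 38 mm high, standing upright among the off-cuts, with a square-cut hole in its top; may be absent. Origin: centre of its underside; z along its axis.
- spanner: Combination spanner of bare steel, 170 mm long, lying flat on the sheet; may be absent. Origin: middle of its length, on its underside; x from the ring end to the open end. The shank is 17 mm wide and 7 mm thick, the ends 32 to 38 mm wide and 8 mm thick.
- bit0: Hexagonal steel off-cut, 24 mm across flats, 16 mm high, 35 g, loose on the sheet; may be absent. Origin: its centre.
- bit1: Square aluminium off-cut, 22 x 22 x 18 mm, 25 g, loose on the sheet; may be absent. Origin: its centre.
- bit2: Flat aluminium off-cut, 34 x 22 x 14 mm, 30 g, loose on the sheet; may be absent. Origin: its centre.
- bit3: Hexagonal steel off-cut, 24 mm across flats, 16 mm high, 35 g, loose on the sheet; may be absent. Origin: its centre.
- bit4: Square aluminium off-cut, 22 x 22 x 18 mm, 25 g, loose on the sheet; may be absent. Origin: its centre.
- bit5: Flat aluminium off-cut, 34 x 22 x 14 mm, 30 g, loose on the sheet; may be absent. Origin: its centre.
- bit6: Flat aluminium off-cut, 34 x 22 x 14 mm, 30 g, loose on the sheet; may be absent. Origin: its centre.
- bit7: Hexagonal steel off-cut, 24 mm across flats, 16 mm high, 35 g, loose on the sheet; may be absent. Origin: its centre.
- measure: Bystander: a grey tape measure, 62 x 34 x 60 mm, standing in the tool tray's +x end. Origin: centre of its underside.
- tape: Bystander: a roll of grey tape, 80 mm across, 24 mm high. Origin: centre of its underside.
- can: Bystander: a white spray can, 52 mm thick, 120 mm high. Origin: centre of its underside.
Things that resemble listed ones, but are neither listed nor needed, are in the scene too. Leave any red look-alike of the bit5 alone.

How it is judged:
On the way, in this order (a step that is already met when the one before it is completed fails the run):
1. every off-cut lies in the scrap pan beyond the ramp, with the brush that swept it still at the pan's mouth (x of bit0 in the frame of pan between -0.125 and 0.125 m and y of bit0 in the frame of pan between 0.034 and 0.18 m and z of each of bit0, bit1, bit2, bit3, bit4, bit5, bit6, bit7 in the frame of pan below 0.05 m and x of bit1 in the frame of pan between -0.125 and 0.125 m and y of bit1 in the frame of pan between 0.034 and 0.18 m and x of bit2 in the frame of pan between -0.125 and 0.125 m and y of bit2 in the frame of pan between 0.034 and 0.18 m and x of bit3 in the frame of pan between -0.125 and 0.125 m and y of bit3 in the frame of pan between 0.034 and 0.18 m and x of bit4 in the frame of pan between -0.125 and 0.125 m and y of bit4 in the frame of pan between 0.034 and 0.18 m and x of bit5 in the frame of pan between -0.125 and 0.125 m and y of bit5 in the frame of pan between 0.034 and 0.18 m and x of bit6 in the frame of pan between -0.125 and 0.125 m and y of bit6 in the frame of pan between 0.034 and 0.18 m and x of bit7 in the frame of pan between -0.125 and 0.125 m and y of bit7 in the frame of pan between 0.034 and 0.18 m and horizontal distance between brush and pan below 0.2 m), for 0.1 s.
2. the brush is snapped home in both clips (x of handle_mid in the frame of rack between -0.02 and 0.02 m and y of handle_mid in the frame of rack between -0.005 and 0.005 m and z of handle_mid in the frame of rack between 0.047 and 0.0575 m and angle between the x axis of brush and the x axis of rack, either way round below 0.07 rad and angle between brush's own z axis and vertical below 0.3 rad), for 0.2 s.
At the end, for the whole second after the job is handed in: Every off-cut's centre is in the pan, 34 mm or more behind the lip; the socket and both ends of each tool are inside the tray; the handle's middle is within 20 mm lengthwise, 5 mm sideways and 5 mm in height of home, in line within 0.07 rad, bristles down; all at rest (all of step 2 and x of bit0 in the frame of pan between -0.125 and 0.125 m and y of bit0 in the frame of pan between 0.034 and 0.18 m and z of each of bit0, bit1, bit2, bit3, bit4, bit5, bit6, bit7 in the frame of pan below 0.05 m and x of bit1 in the frame of pan between -0.125 and 0.125 m and y of bit1 in the frame of pan between 0.034 and 0.18 m and x of bit2 in the frame of pan between -0.125 and 0.125 m and y of bit2 in the frame of pan between 0.034 and 0.18 m and x of bit3 in the frame of pan between -0.125 and 0.125 m and y of bit3 in the frame of pan between 0.034 and 0.18 m and x of bit4 in the frame of pan between -0.125 and 0.125 m and y of bit4 in the frame of pan between 0.034 and 0.18 m and x of bit5 in the frame of pan between -0.125 and 0.125 m and y of bit5 in the frame of pan between 0.034 and 0.18 m and x of bit6 in the frame of pan between -0.125 and 0.125 m and y of bit6 in the frame of pan between 0.034 and 0.18 m and x of bit7 in the frame of pan between -0.125 and 0.125 m and y of bit7 in the frame of pan between 0.034 and 0.18 m and x of screwdriver_tip in the frame of tray between -0.16 and 0.16 m and y of screwdriver_tip in the frame of tray between -0.065 and 0.065 m and z of each of screwdriver_tip, screwdriver_end, spanner_tip, spanner_end in the frame of tray below 0.06 m and x of screwdriver_end in the frame of tray between -0.16 and 0.16 m and y of screwdriver_end in the frame of tray between -0.065 and 0.065 m and x of spanner_tip in the frame of tray between -0.16 and 0.16 m and y of spanner_tip in the frame of tray between -0.065 and 0.065 m and x of spanner_end in the frame of tray between -0.16 and 0.16 m and y of spanner_end in the frame of tray between -0.065 and 0.065 m and x of socket in the frame of tray between -0.16 and 0.16 m and y of socket in the frame of tray between -0.065 and 0.065 m and z of socket in the frame of tray below 0.045 m and linear speed of each of bit0, bit1, bit2, bit3, bit4, bit5, bit6, bit7, screwdriver, spanner, socket, brush below 0.02 m/s); the robot touches nothing.
It fails at once if an off-cut is gripped or pressed hard with the fingers (more than 6 N) instead of being swept (contact force between the fingers and bit0 above 6 N or contact force between the fingers and bit1 above 6 N or contact force between the fingers and bit2 above 6 N or contact force between the fingers and bit3 above 6 N or contact force between the fingers and bit4 above 6 N or contact force between the fingers and bit5 above 6 N or contact force between the fingers and bit6 above 6 N or contact force between the fingers and bit7 above 6 N).
It fails at once if an off-cut is lifted more than 10 cm (height (world z) of any of bit0, bit1, bit2, bit3, bit4, bit5, bit6, bit7 above 0.1 m).
It fails at once if the spray can, tape roll or tape measure is moved more than 4 cm (distance of any of measure, tape, can from where it was at the start of the episode above 0.04 m).
Of bit0, bit1, bit2, bit3, bit4, bit5, bit6, bit7 only 6 to 8 are there at a start; the rules pass over those that are not, and their reading is None.
Of screwdriver, spanner, socket only 2 to 3 are there at a start; the rules pass over those that are not, and their reading is None.
At some moment in a run one of bit0, bit1, bit2, bit3, bit4, bit5, bit6, bit7, screwdriver, spanner may be knocked a few centimetres aside while the robot is not near it.
It also fails if it takes over 210 s, if anything falls off the work surface, if the arm or the gripper's body presses on something with over 40 N, if the wrist force passes 120 N, or if a joint passes its speed limit or range.

## Working session

There is one attempt and no reset: what is moved stays moved. The work goes in short steps, Python scripts to look and compute and a tool call to move; the robot and the scene stay as the last step left them, time stands still between calls to the robot, and variables do not carry over. Pictures are saved under pics/ and viewed, about 12 in all and at most 16, crops included, and the job is handed in when it is done.

Besides the shell and the picture viewer there is one more tool, called after "Emit:" as name([rows], argument=value, ...), one row to a line, values as JSON. step_arm: Moves the arm, as the interface text tells. Its arguments: {"type":"object","properties":{"commands":{"type":"array"},"force":{"type":"number"}},"required":["commands"]}

```bash
ls; mkdir -p pics; cat > h.py <<'E'
import numpy as np, cv2
from scipy.spatial.transform import Rotation as R
from plant import telemetry, read_camera, camera_params, robot
def snap(n,f):
    p=camera_params(n); im=read_camera(n); np.savez('pics/'+f+'.npz',im=im,**{k:np.array(v) for k,v in p.items()})
    cv2.imwrite('pics/'+f+'.png',im[:,:,::-1]); return im,p
def load(f):
    d=np.load('pics/'+f+'.npz'); return d['im'],{k:d[k] for k in('mtx','k1','rvec','tvec')}
def px2w(p,u,v,z):
    M=np.array(p['mtx']);k=float(p['k1'])
    d=np.array([k,0,0,0.])
    s=cv2.undistortPoints(np.array([[[u,v]]],float),M,d)[0,0]
    Rm=cv2.Rodrigues(np.array(p['rvec'],float))[0];t=np.array(p['tvec'],float).ravel()
    c=-Rm.T@t; r=Rm.T@np.array([s[0],s[1],1]); return c+r*(z-c[2])/r[2]
def w2px(p,P):
    return cv2.projectPoints(np.array(P,float).reshape(-1,1,3),np.array(p['rvec'],float),np.array(p['tvec'],float),np.array(p['mtx'],float),np.array([float(p['k1']),0,0,0.]))[0][:,0]
E
python3 - <<'E'
from h import *
a,p=snap('scene','s0'); b,q=snap('side','d0'); c,w=snap('wrist','w0')
for n,x in(('s',p),('d',q),('w',w)):
    print(n,x['mtx'],x['k1'],-cv2.Rodrigues(np.array(x['rvec']))[0].T@np.array(x['tvec']))
s=telemetry.read_state();print(s['t'],s['tool_pos'],s['orientation'],R.from_rotvec(s['orientation']).as_matrix().round(3))
for n,i in(('s',a),('d',b)): cv2.imwrite(f'pics/{n}0b.png',cv2.resize(i[:,:,::-1],(800,600),interpolation=cv2.INTER_CUBIC))
E
```

```text
pics
s [[458.6446665    0.         256.65738444]
 [  0.         458.6446665  193.28803969]
 [  0.           0.           1.        ]] -0.0011362384584064499 [1.00708197 0.55180255 0.85491808]
d [[382.11349327   0.         251.41854376]
 [  0.         382.11349327 192.93796337]
 [  0.           0.           1.        ]] -0.12554911646554903 [ 0.21482987 -1.06751342  0.64785735]
w [[342.47812038   0.         254.58541029]
 [  0.         342.47812038 192.39154956]
 [  0.           0.           1.        ]] -0.04159704284849415 [ 0.22781222 -0.56029274  0.38411185]
0.15 [ 0.15408963 -0.5795444   0.30189673] [ 2.08343676  0.27371112 -2.08354905] [[-0.     0.257 -0.966]
 [ 0.001 -0.966 -0.257]
 [-1.    -0.001 -0.   ]]
```

View pics/s0b.png

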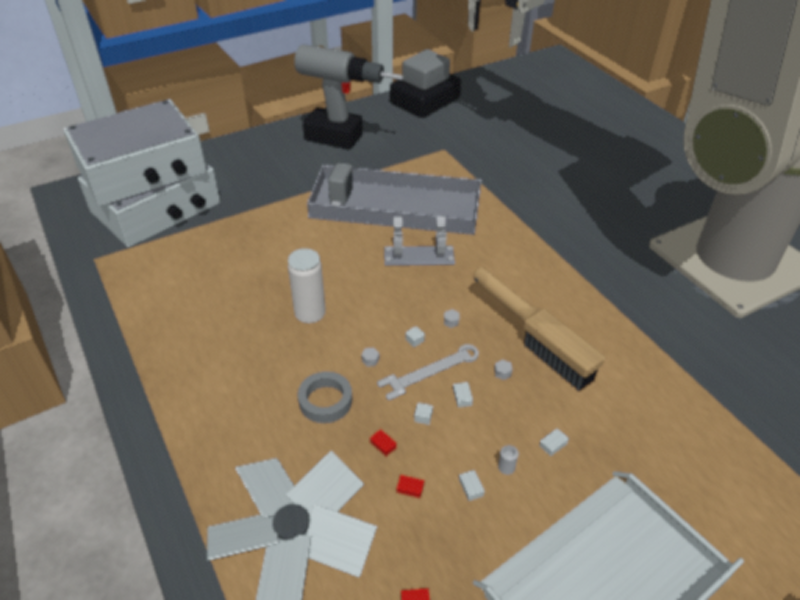

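View pics/d0b.png

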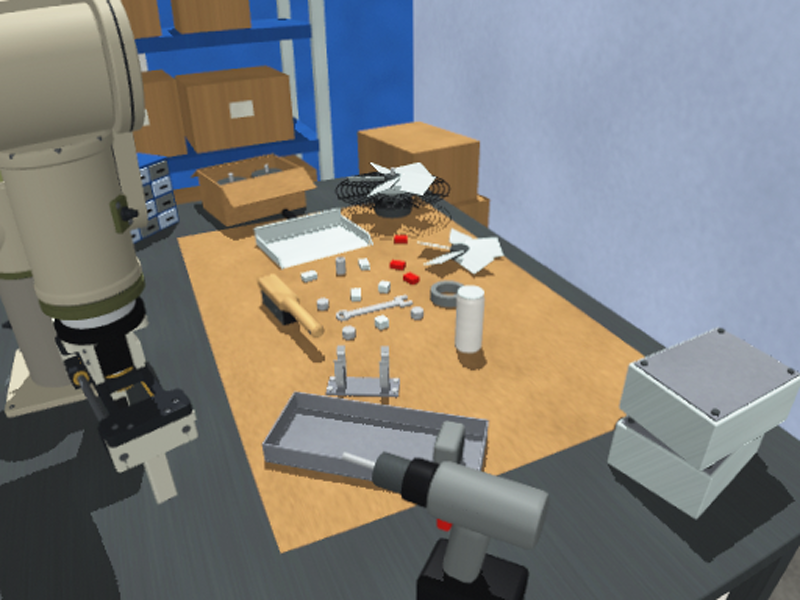

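The scene picture (800x600 pixels) shows:
- Eight off-cuts: hexagons at (452,318), (370,356) and (503,369), squares at (415,336) and (424,413), flats at (463,394), (554,440) and (472,485).
- The spanner at (430,370) and the socket at (508,459). No screwdriver is on the sheet.
- The brush at (540,325), rack at (420,250), tray at (395,195) and pan at (610,560).
- Look-alikes: the red flats at (383,442), (410,486) and (415,597), to be left alone, and the drill bit at (390,75).

```bash
python3 - <<'E'
from h import *
_,p=load('s0'); _,q=load('d0')
def S(n,u,v,z): print(n,px2w(p,u*.64,v*.64,z).round(3))
def D(n,u,v,z): print('  D',n,px2w(q,u*.64,v*.64,z).round(3))
for n,u,v,z in[('hexA',452,315,.014),('sqA',415,334,.016),('hexB',370,353,.014),('hexC',503,366,.014),('flA',463,391,.012),('sqB',424,410,.016),('flB',554,438,.012),('flC',472,483,.012),
('red1',383,440,.012),('red2',410,484,.012),('sockettop',509,452,.038),('span open',392,386,.008),('span ring',469,353,.008),
('handle end',481,277,.049),('brush neck',527,322,.05),('head near corner top',575,373,.06),('head right top',601,353,.06),('brist bot right',594,386,0),('brist bot left',526,349,0),
('tray',310,218,0),('tray',474,231,0),('tray top',481,180,.036),('traytop',318,168,.036),('traytop',309,203,.036),('traytop',475,215,.036),
('rack',387,264,0),('rack',452,264,0),('rackt',388,247,.006),('rackt',452,247,.006),('rack clipL',398,218,.074),('clipR',441,217,.074),
('can top',306,260,.12),('tape',325,391,.024),('meas top',342,170,.06),('pan lip L',483,583,0),('pan R wall top front',618,478,.027),('pan back R top',741,562,.047),('fan hub',290,520,.01),('blade',375,530,0),('blade2',333,455,0)]: S(n,u,v,z)
for n,u,v,z in[('hexA',348,330,.014),('sqA',381,320,.016),('hexB',417,311,.014),('hexC',322,302,.014),('flA',356,293,.012),('sqB',384,285,.016),('flB',309,275,.012),('flC',363,264,.012),('sockettop',341,260,.038),('span open',405,301,.008),('span ring',340,315,.008),('handle end',322,327,.049),
('pan wall front R',258,253,.02),('pan lip L',254,241,.0),('pan lip R',270,265,0),('pan lip R end',374,240,0),
('tray',263,452,.036),('tray',299,394,.036),('tray',488,419,.036),('rackL',327,395,0),('rackR',398,397,0),('rack clipl',340,350,.074),('rack clipr',384,350,.074),('can',470,293,.12)]: D(n,u,v,z)
im,_=load('s0')
cv2.imwrite('pics/c1.png',cv2.resize(im[60:384,170:480,::-1],None,fx=2.4,fy=1.85,interpolation=cv2.INTER_CUBIC))
E
```

```text
hexA [ 0.528 -0.118  0.014]
sqA [ 0.604 -0.11   0.016]
hexB [ 0.684 -0.111  0.014]
hexC [0.518 0.012 0.014]
flA [0.597 0.021 0.012]
sqB [0.667 0.026 0.016]
flB [0.531 0.154 0.012]
flC [0.671 0.157 0.012]
red1 [0.742 0.04  0.012]
red2 [0.744 0.118 0.012]
sockettop [0.612 0.154 0.038]
span open [ 0.683 -0.041  0.008]
span ring [ 0.546 -0.04   0.008]
handle end [ 0.459 -0.142  0.049]
brush neck [ 0.455 -0.02   0.05 ]
head near corner top [0.462 0.102 0.06 ]
head right top [0.404 0.091 0.06 ]
brist bot right [0.412 0.103 0.   ]
brist bot left [ 0.458 -0.008  0.   ]
tray [ 0.62  -0.482 -0.   ]
tray [ 0.366 -0.297  0.   ]
tray top [ 0.293 -0.386  0.036]
traytop [ 0.556 -0.578  0.036]
traytop [ 0.619 -0.481  0.036]
traytop [ 0.365 -0.299  0.036]
rack [ 0.554 -0.294  0.   ]
rack [ 0.452 -0.238  0.   ]
rackt [ 0.533 -0.328  0.006]
rackt [ 0.431 -0.272  0.006]
rack clipL [ 0.518 -0.318  0.074]
clipR [ 0.451 -0.284  0.074]
can top [ 0.723 -0.244  0.12 ]
tape [ 0.779 -0.069  0.024]
meas top [ 0.531 -0.517  0.06 ]
pan lip L [0.73  0.274 0.   ]
pan R wall top front [0.505 0.252 0.027]
pan back R t
[... 201 characters left out ...]
D hexC [0.52  0.013 0.014]
  D flA [0.602 0.022 0.012]
  D sqB [0.669 0.022 0.016]
  D flB [0.533 0.152 0.012]
  D flC [0.669 0.15  0.012]
  D sockettop [0.612 0.143 0.038]
  D span open [ 0.687 -0.051  0.008]
  D span ring [ 0.54  -0.046  0.008]
  D handle end [ 0.473 -0.138  0.049]
  D pan wall front R [0.449 0.311 0.02 ]
  D pan lip L [0.464 0.436 0.   ]
  D pan lip R [0.468 0.271 0.   ]
  D pan lip R end [0.758 0.295 0.   ]
  D tray [ 0.292 -0.407  0.036]
  D tray [ 0.379 -0.298  0.036]
  D tray [ 0.626 -0.483  0.036]
  D rackL [ 0.432 -0.276  0.   ]
  D rackR [ 0.541 -0.333  0.   ]
  D rack clipl [ 0.467 -0.26   0.074]
  D rack clipr [ 0.535 -0.292  0.074]
  D can [ 0.723 -0.254  0.12 ]
```

```bash
cat >> h.py <<'E'
def cur():
    s=telemetry.read_state(); Rm=R.from_rotvec(s['orientation']).as_matrix()
    print('t %.2f'%s['t'],'pos',np.round(s['tool_pos'],4),'yaw %.1f'%np.degrees(np.arctan2(Rm[1,1],Rm[0,1])),'down',Rm[:,0].round(3),'F',np.round(s['force'],1),'op %.4f'%s['opening'],'q6 %.2f'%s['q'][5]); return np.array(s['tool_pos']),Rm
def goal(yaw):
    a=np.radians(yaw);x=np.array([0,0,-1.]);y=np.array([np.cos(a),np.sin(a),0]);return np.c_[x,y,np.cross(x,y)]
def plan(pts,q=False):
    """pts: list of (x,y,z,yaw) TCP poses; prints row values relative to now"""
    p,Rm=cur()
    for x,y,z,w in pts:
        d=Rm.T@(np.array([x,y,z])-p)*1000; r=R.from_matrix(Rm.T@goal(w)).as_rotvec()
        print(' xyz',d.round(1),'turn',r.round(4),'rows>=',max(np.linalg.norm(d)/62.5,np.degrees(np.linalg.norm(r))/10.7).__round__(1))
E
python3 - <<'E'
from h import *
_,p=load('s0')
for u,v in[(335,140),(362,145)]: print(px2w(p,u*.64,v*.64,0).round(3))
print(px2w(p,400*.64,76*.64,.14).round(3))
plan([(.30,-.45,.42,-90),(.52,.02,.42,-90)])
E
```

```text
[ 0.458 -0.708  0.   ]
[ 0.416 -0.662  0.   ]
[ 0.324 -0.658  0.14 ]
t 0.15 pos [ 0.1541 -0.5795  0.3019] yaw -75.1 down [-0.     0.001 -1.   ] F [-0.1 -0.1  0.3] op 0.0932 q6 -0.09
 xyz [-118.   -87.9 -174.3] turn [2.598e-01 1.000e-04 1.500e-03] rows>= 3.6
 xyz [-117.3 -485.6 -507.7] turn [2.598e-01 1.000e-04 1.500e-03] rows>= 11.4
```

Emit:
step_arm([
  {"xyz":[-118,-88,-174],"turn":[0.26,0,0],"grip":50},
  {"xyz":[-118,-88,-174],"turn":[0.26,0,0],"grip":50},
  {"xyz":[-118,-88,-174],"turn":[0.26,0,0],"grip":50},
  {"xyz":[-118,-88,-174],"turn":[0.26,0,0],"grip":50},
  {"xyz":[-117,-486,-508],"turn":[0.26,0,0],"grip":50},
  {"xyz":[-117,-486,-508],"turn":[0.26,0,0],"grip":50},
  {"xyz":[-117,-486,-508],"turn":[0.26,0,0],"grip":50},
  {"xyz":[-117,-486,-508],"turn":[0.26,0,0],"grip":50},
  {"xyz":[-117,-486,-508],"turn":[0.26,0,0],"grip":50},
  {"xyz":[-117,-486,-508],"turn":[0.26,0,0],"grip":50},
  {"xyz":[-117,-486,-508],"turn":[0.26,0,0],"grip":50},
  {"xyz":[-117,-486,-508],"turn":[0.26,0,0],"grip":50},
])

```text
t: 1.65
tool_pos: [0.5124, 0.0047, 0.4197]
orientation: [-2.222, 0.0, 2.221]
force: [1.7, 0.5, 0.6]
opening: 0.0499
```

Emit:
step_arm([
  {"xyz":[0,0,0],"turn":[0,0,0],"grip":50},
  {"xyz":[0,0,0],"turn":[0,0,0],"grip":50},
  {"xyz":[0,0,0],"turn":[0,0,0],"grip":50},
])

```text
t: 2.02
tool_pos: [0.5117, 0.0013, 0.4198]
orientation: [-2.221, 0.003, 2.221]
force: [0.1, 0.2, 0.0]
opening: 0.05
```

```bash
python3 - <<'E'
from h import *
cur()
im,p=snap('wrist','w1'); print(-cv2.Rodrigues(np.array(p['rvec']))[0].T@np.array(p['tvec']))
cv2.imwrite('pics/w1b.png',cv2.resize(im[:,:,::-1],(800,600),interpolation=cv2.INTER_CUBIC))
E
```

```text
t 2.02 pos [0.5117 0.0013 0.4198] yaw -90.1 down [-0. -0. -1.] F [0.1 0.2 0. ] op 0.0500 q6 1.48
[5.87965508e-01 5.14272755e-04 5.02104024e-01]
```

View pics/w1b.png

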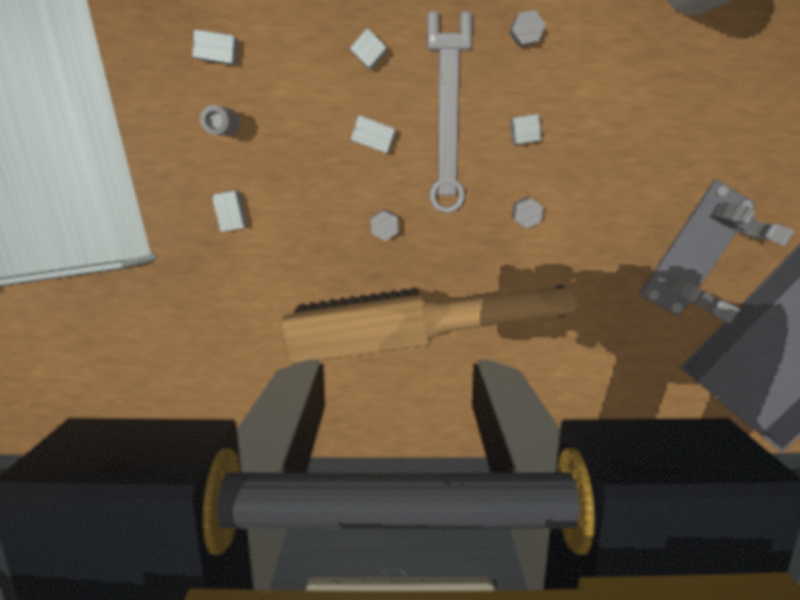

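The wrist picture (top-down, up = +x, left = +y) shows:
- Spanner from the jaws at (450,28) to the ring at (447,195).
- Socket top at (216,119).
- Brush from the handle end at (575,302) to the head end at (287,338).
- Pan lip from (90,0) to (152,258).
- Rack from (716,182) to (645,295).

The spanner and socket are the only pieces of their kind.

```bash
python3 - <<'E'
from h import *
_,p=load('w1')
for n,u,v,z in[('jaw',450,30,.008),('ring c',447,195,.008),('ring end',447,211,.008),('shank top',450,60,.007),('shank bot',447,178,.007),('socket top',215,118,.038),('flB',229,210,.014),('flC',214,46,.014),('sqB',369,48,.018),('hexB',529,27,.016),('hexC',385,225,.016),('hexA',528,212,.016),
('handle end',574,302,.049),('neck',430,317,.049),('head endL',285,321,.06),('head endL2',291,359,.06),('head neck',419,297,.06),('head neck2',428,345,.06),
('lip0',89,0,0),('lip1',131,170,0),('lip2',151,250,0),('wall near top',152,259,.027),('wallfar',0,284,.027),
('rack a',716,181,.006),('rack b',641,293,.006),('rack c',664,314,.006)]: print(n,px2w(p,u*.64,v*.64,z).round(4))
E
```

```text
jaw [ 0.6826 -0.0435  0.008 ]
ring c [ 0.5442 -0.044   0.008 ]
ring end [ 0.5297 -0.0443  0.008 ]
shank top [ 0.6589 -0.0441  0.007 ]
shank bot [ 0.5593 -0.0437  0.007 ]
socket top [0.6107 0.1523 0.038 ]
flB [0.5319 0.1545 0.014 ]
flC [0.6702 0.1561 0.014 ]
sqB [0.6668 0.0247 0.018 ]
hexB [ 0.6837 -0.1087  0.016 ]
hexC [0.518  0.0125 0.016 ]
hexA [ 0.5298 -0.117   0.016 ]
handle end [ 0.4545 -0.1552  0.049 ]
neck [ 0.4408 -0.0277  0.049 ]
head endL [0.4408 0.0993 0.06  ]
head endL2 [0.4052 0.0962 0.06  ]
head neck [ 0.4624 -0.0173  0.06  ]
head neck2 [ 0.4184 -0.0256  0.06  ]
lip0 [0.7118 0.2666 0.    ]
lip1 [0.5678 0.2474 0.    ]
lip2 [0.4927 0.2379 0.    ]
wall near top [0.4894 0.2253 0.027 ]
wallfar [0.4663 0.3746 0.027 ]
rack a [ 0.5579 -0.2923  0.006 ]
rack b [ 0.4508 -0.2349  0.006 ]
rack c [ 0.4294 -0.2606  0.006 ]
```

```bash
python3 - <<'E'
from h import *
plan([(.611,.152,.16,-90),(.611,.152,.088,-90)])
E
```

```text
t 2.08 pos [0.5117 0.0012 0.4199] yaw -90.1 down [ 0. -0. -1.] F [-1.3  0.1  0.3] op 0.0504 q6 1.48
 xyz [ 259.9 -151.1  -99. ] turn [-0.0024 -0.0001 -0.0002] rows>= 5.1
 xyz [ 331.9 -151.1  -98.9] turn [-0.0024 -0.0001 -0.0002] rows>= 6.0
```

Emit:
step_arm([
  {"xyz":[260,-151,-99],"turn":[0,0,0],"grip":46},
  {"xyz":[260,-151,-99],"turn":[0,0,0],"grip":46},
  {"xyz":[260,-151,-99],"turn":[0,0,0],"grip":46},
  {"xyz":[260,-151,-99],"turn":[0,0,0],"grip":46},
  {"xyz":[260,-151,-99],"turn":[0,0,0],"grip":46},
  {"xyz":[260,-151,-99],"turn":[0,0,0],"grip":46},
  {"xyz":[260,-151,-99],"turn":[0,0,0],"grip":46},
  {"xyz":[290,-151,-99],"turn":[0,0,0],"grip":46},
  {"xyz":[320,-151,-99],"turn":[0,0,0],"grip":46},
  {"xyz":[332,-151,-99],"turn":[0,0,0],"grip":46},
  {"xyz":[332,-151,-99],"turn":[0,0,0],"grip":46},
], force=20)

```text
t: 3.45
tool_pos: [0.6116, 0.1528, 0.0893]
orientation: [-2.222, 0.001, 2.219]
force: [0.3, 0.6, 0.3]
opening: 0.0458
```

Emit:
step_arm([
  {"xyz":[0,0,0],"turn":[0,0,0],"grip":10},
  {"xyz":[0,0,0],"turn":[0,0,0],"grip":10},
  {"xyz":[0,0,0],"turn":[0,0,0],"grip":10},
  {"xyz":[0,0,0],"turn":[0,0,0],"grip":10},
  {"xyz":[-30,0,0],"turn":[0,0,0],"grip":10},
  {"xyz":[-80,0,0],"turn":[0,0,0],"grip":10},
  {"xyz":[-100,0,0],"turn":[0,0,0],"grip":10},
  {"xyz":[-100,0,0],"turn":[0,0,0],"grip":10},
], force=20)

```text
t: 4.45
tool_pos: [0.612, 0.1538, 0.1894]
orientation: [-2.225, -0.001, 2.217]
force: [-0.0, 0.3, -0.7]
opening: 0.0237
```

```bash
python3 - <<'E'
from h import *
# tray fit from side/scene corners
a=np.radians(-35.6);ex=np.array([np.cos(a),np.sin(a)]);ey=np.array([-ex[1],ex[0]])
c=np.array([.458,-.436])
T=c-.02*ex+.033*ey; print(T)
plan([(.52,-.08,.19,-90),(*T,.19,-125.6),(*T,.096,-125.6)])
E
```

```text
[ 0.46094804 -0.39752522]
t 4.45 pos [0.612  0.1538 0.1894] yaw -90.0 down [ 0.003  0.001 -1.   ] F [-0.   0.3 -0.7] op 0.0237 q6 1.74
 xyz [ -1.  233.8  92. ] turn [-0.0001 -0.0034  0.0006] rows>= 4.0
 xyz [ -1.4 551.4 151. ] turn [ 0.6212 -0.0031  0.0016] rows>= 9.1
 xyz [ 92.6 551.4 151.3] turn [ 0.6212 -0.0031  0.0016] rows>= 9.3
```

Emit:
step_arm([
  {"xyz":[-60,234,92],"turn":[0,0,0],"grip":10},
  {"xyz":[-60,234,92],"turn":[0,0,0],"grip":10},
  {"xyz":[-110,234,92],"turn":[0,0,0],"grip":10},
  {"xyz":[-110,234,92],"turn":[0,0,0],"grip":10},
  {"xyz":[-110,551,151],"turn":[0.62,0,0],"grip":10},
  {"xyz":[-110,551,151],"turn":[0.62,0,0],"grip":10},
  {"xyz":[-110,551,151],"turn":[0.62,0,0],"grip":10},
  {"xyz":[-110,551,151],"turn":[0.62,0,0],"grip":10},
  {"xyz":[-110,551,151],"turn":[0.62,0,0],"grip":10},
  {"xyz":[-110,551,151],"turn":[0.62,0,0],"grip":10},
  {"xyz":[-110,551,151],"turn":[0.62,0,0],"grip":10},
  {"xyz":[-110,551,151],"turn":[0.62,0,0],"grip":10},
])

```text
t: 5.95
tool_pos: [0.4596, -0.3965, 0.2955]
orientation: [-1.863, 0.596, 1.869]
force: [-0.7, 0.6, -0.0]
opening: 0.0237
```

Emit:
step_arm([
  {"xyz":[0,0,0],"turn":[0,0,0],"grip":10},
  {"xyz":[0,0,0],"turn":[0,0,0],"grip":10},
  {"xyz":[0,0,0],"turn":[0,0,0],"grip":10},
])

```text
t: 6.32
tool_pos: [0.4602, -0.3968, 0.298]
orientation: [-1.868, 0.597, 1.867]
force: [-0.2, 0.0, -1.0]
opening: 0.0236
```

```bash
python3 - <<'E'
from h import *
cur()
im,p=snap('wrist','w2')
cv2.imwrite('pics/w2b.png',cv2.resize(im[:,:,::-1],(800,600),interpolation=cv2.INTER_CUBIC))
E
```

```text
t 6.33 pos [ 0.4602 -0.3968  0.298 ] yaw -125.5 down [ 0. -0. -1.] F [-0.2  0.  -1. ] op 0.0236 q6 1.39
```

View pics/w2b.png

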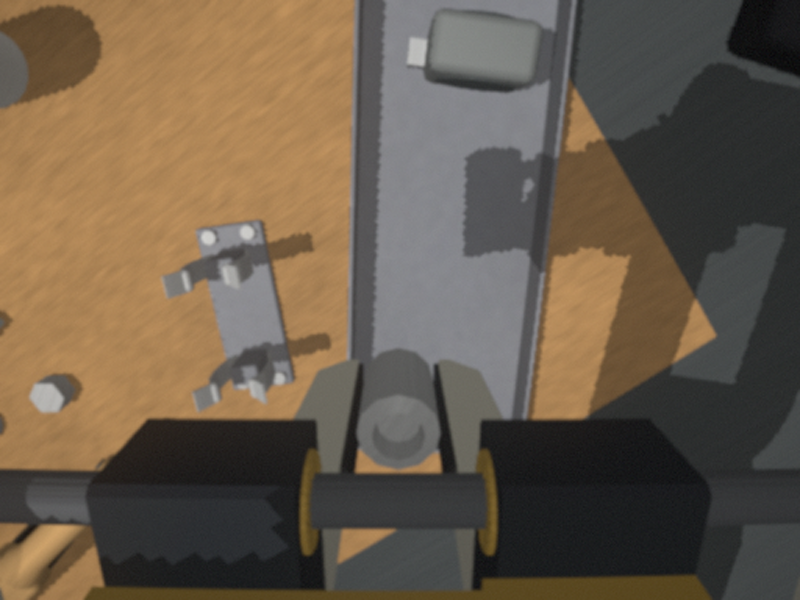

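The socket is held in the jaws. The tray's top edges run from (357,0) to (350,360) and from (577,0) to (528,418). The rack corners are at (198,230), (262,221) and (292,380). The tape measure is at (483,50).

```bash
python3 - <<'E'
from h import *
_,p=load('w2')
for n,u,v,z in[('trL',357,0,.036),('trL',350,358,.036),('trR',577,10,.036),('trR',553,210,.036),('trR',527,418,.036),('meas c',488,12,.06),('meas near L',424,78,.06),('meas near R',527,88,.06),
('rack fl',198,230,.006),('rack fr',262,220,.006),('rack nr',293,380,.006),
('screw',208,238,.006),('screw',247,232,.006),('screw n',279,380,.006),('screw n2',240,386,.006),
('clip f L',176,283,.074),('clip f R',235,270,.074),('clip n L',206,397,.074),('clip n R',258,385,.074)]: print(n,px2w(p,u*.64,v*.64,z).round(4))
im,_=load('w2'); cv2.imwrite('pics/rack.png',cv2.resize(im[130:270,95:225,::-1],None,fx=4.5,fy=4.2,interpolation=cv2.INTER_CUBIC))
E
```

```text
trL [ 0.6029 -0.4707  0.036 ]
trL [ 0.4259 -0.3333  0.036 ]
trR [ 0.5243 -0.5731  0.036 ]
trR [ 0.4321 -0.5004  0.036 ]
trR [ 0.315  -0.4089  0.036 ]
meas c [ 0.5511 -0.5234  0.06  ]
meas near L [ 0.5434 -0.4755  0.06  ]
meas near R [ 0.5056 -0.5199  0.06  ]
rack fl [ 0.5575 -0.2943  0.006 ]
rack fr [ 0.5364 -0.3357  0.006 ]
rack nr [ 0.4283 -0.2773  0.006 ]
screw [ 0.549  -0.2963  0.006 ]
screw [ 0.5361 -0.3217  0.006 ]
screw n [ 0.4345 -0.2686  0.006 ]
screw n2 [ 0.448  -0.2408  0.006 ]
clip f L [ 0.5349 -0.2895  0.074 ]
clip f R [ 0.5204 -0.3234  0.074 ]
clip n L [ 0.4681 -0.2547  0.074 ]
clip n R [ 0.4554 -0.2872  0.074 ]
```

View pics/rack.png

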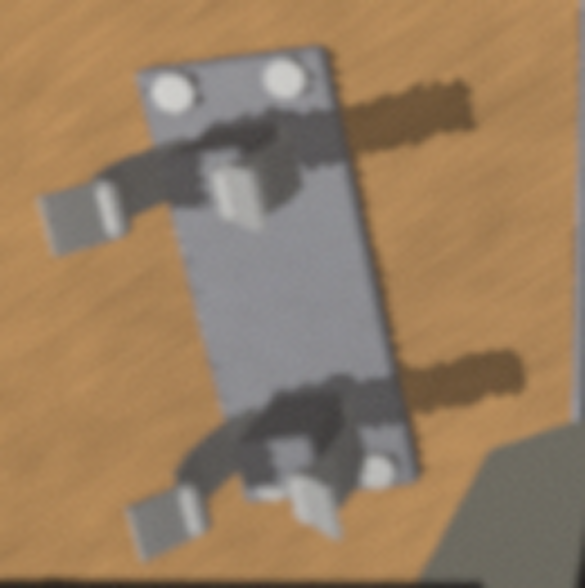

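```bash
cat >> h.py <<'E'
a=np.radians(-38);EX=np.array([np.cos(a),np.sin(a)]);EY=np.array([-EX[1],EX[0]]);TC=np.array([.456,-.438])
def tray(x,y): return TC+x*EX+y*EY
E
python3 - <<'E'
from h import *
T=tray(.055,0)
plan([(*T,.19,-128),(*T,.094,-128)])
E
```

```text
t 6.38 pos [ 0.4601 -0.397   0.298 ] yaw -125.5 down [ 0. -0. -1.] F [ 0.8 -0.4 -1.4] op 0.0235 q6 1.39
 xyz [108.   38.2 -75.4] turn [ 0.0438 -0.0004 -0.    ] rows>= 2.2
 xyz [204.   38.2 -75.3] turn [ 0.0438 -0.0004 -0.    ] rows>= 3.5
```

Emit:
step_arm([
  {"xyz":[108,38,-75],"turn":[0.044,0,0],"grip":10},
  {"xyz":[108,38,-75],"turn":[0.044,0,0],"grip":10},
  {"xyz":[108,38,-75],"turn":[0.044,0,0],"grip":10},
  {"xyz":[150,38,-75],"turn":[0.044,0,0],"grip":10},
  {"xyz":[190,38,-75],"turn":[0.044,0,0],"grip":10},
  {"xyz":[204,38,-75],"turn":[0.044,0,0],"grip":10},
  {"xyz":[204,38,-75],"turn":[0.044,0,0],"grip":10},
  {"xyz":[204,38,-75],"turn":[0.044,0,0],"grip":34},
  {"xyz":[204,38,-75],"turn":[0.044,0,0],"grip":34},
  {"xyz":[160,38,-75],"turn":[0.044,0,0],"grip":34},
  {"xyz":[100,38,-75],"turn":[0.044,0,0],"grip":40},
  {"xyz":[60,38,-75],"turn":[0.044,0,0],"grip":44},
])

```text
t: 7.88
tool_pos: [0.4995, -0.4727, 0.2427]
orientation: [-1.844, 0.637, 1.835]
force: [0.4, 0.6, 0.5]
opening: 0.0429
```

```bash
python3 - <<'E'
from h import *
plan([(.45,-.24,.36,-118.3),(.614,-.0437,.20,-90),(.614,-.0437,.0865,-90)])
E
```

```text
t 7.88 pos [ 0.4995 -0.4727  0.2427] yaw -128.1 down [ 0.003 -0.004 -1.   ] F [0.4 0.6 0.5] op 0.0429 q6 1.40
 xyz [-118.3 -152.6  181.9] turn [-0.1703 -0.005  -0.0013] rows>= 4.2
 xyz [  41.5 -408.4  174.5] turn [-0.6642 -0.0046 -0.0025] rows>= 7.1
 xyz [ 155.  -408.5  175.1] turn [-0.6642 -0.0046 -0.0025] rows>= 7.5
```

Emit:
step_arm([
  {"xyz":[-118,-153,182],"turn":[-0.17,0,0],"grip":50},
  {"xyz":[-118,-153,182],"turn":[-0.17,0,0],"grip":50},
  {"xyz":[-118,-153,182],"turn":[-0.17,0,0],"grip":50},
  {"xyz":[-118,-153,182],"turn":[-0.17,0,0],"grip":50},
  {"xyz":[-118,-153,182],"turn":[-0.17,0,0],"grip":50},
  {"xyz":[-118,-153,182],"turn":[-0.17,0,0],"grip":50},
  {"xyz":[-118,-153,182],"turn":[-0.17,0,0],"grip":50},
  {"xyz":[-118,-153,182],"turn":[-0.17,0,0],"grip":50},
])

```text
t: 8.88
tool_pos: [0.4496, -0.2402, 0.3544]
orientation: [-1.942, 0.491, 1.946]
force: [0.2, 0.0, -0.3]
opening: 0.0503
```

```bash
python3 - <<'E'
from h import *
cur()
im,p=snap('wrist','w3')
cv2.imwrite('pics/w3b.png',cv2.resize(im[:,:,::-1],(800,600),interpolation=cv2.INTER_CUBIC))
plan([(.614,-.0437,.20,-90),(.614,-.0437,.0865,-90)])
E
```

```text
t 8.88 pos [ 0.4496 -0.2402  0.3544] yaw -118.4 down [-0.002  0.001 -1.   ] F [ 0.2  0.  -0.3] op 0.0503 q6 1.48
t 8.93 pos [ 0.4496 -0.2401  0.3545] yaw -118.4 down [-0.002  0.001 -1.   ] F [0.7 0.7 0. ] op 0.0495 q6 1.48
 xyz [ 154.4 -250.9  -51.6] turn [-0.4955  0.0021  0.0007] rows>= 4.8
 xyz [ 267.9 -250.9  -51.8] turn [-0.4955  0.0021  0.0007] rows>= 5.9
```

View pics/w3b.png

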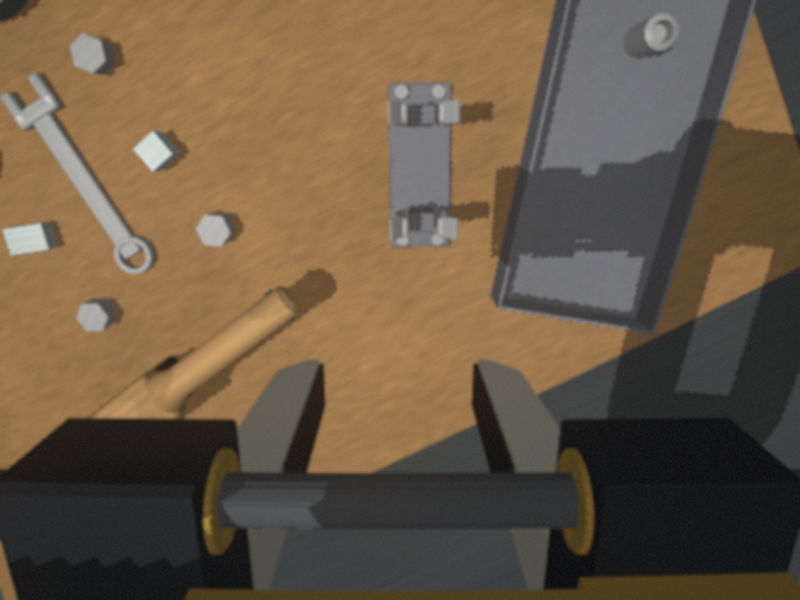

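The socket stands in the tray at (660,33). The rack is seen from straight above, with corners at (389,84), (449,84), (452,246) and (389,246). The spanner lies from (25,105) to (133,253).

```bash
python3 - <<'E'
from h import *
_,p=load('w3')
C=[px2w(p,u*.64,v*.64,.006) for u,v in[(389,84),(450,84),(452,247),(389,247)]]
print('rack c',np.mean(C,0).round(4),'ang',[np.degrees(np.arctan2(*(A-B)[1::-1])).round(2) for A,B in((C[0],C[3]),(C[1],C[2]))],[np.linalg.norm(C[i]-C[i-1]).round(4) for i in range(4)])
for n,u,v,z in[('scr',401,91,.008),('scr',439,91,.008),('scr',402,239,.008),('scr',439,240,.008),('clipfarL',403,112,.074),('clipfarR',461,112,.074),('clipnearL',401,228,.074),('clipnearR',458,228,.074),
('sock',660,33,.041),('span mid hi',46,125,.007),('span mid lo',117,235,.007),('handle end',289,303,.049),('neck',173,385,.049)]: print(n,px2w(p,u*.64,v*.64,z).round(4))
im,_=load('w3'); cv2.imwrite('pics/rk.png',cv2.resize(im[45:170,230:320,::-1],None,fx=5,fy=5,interpolation=cv2.INTER_CUBIC))
E
```

```text
rack c [ 0.4921 -0.2841  0.006 ] ang [np.float64(-28.61), np.float64(-26.16)] [np.float64(0.1247), np.float64(0.046), np.float64(0.1248), np.float64(0.0514)]
scr [ 0.5495 -0.298   0.008 ]
scr [ 0.536  -0.3232  0.008 ]
scr [ 0.45   -0.2454  0.008 ]
scr [ 0.4351 -0.2713  0.008 ]
clipfarL [ 0.5326 -0.29    0.074 ]
clipfarR [ 0.515  -0.3229  0.074 ]
clipnearL [ 0.4672 -0.2534  0.074 ]
clipnearR [ 0.4488 -0.2875  0.074 ]
sock [ 0.4972 -0.4709  0.041 ]
span mid hi [ 0.6617 -0.0439  0.007 ]
span mid lo [ 0.5639 -0.0421  0.007 ]
handle end [ 0.454  -0.1501  0.049 ]
neck [ 0.44   -0.0321  0.049 ]
```

Emit:
step_arm([
  {"xyz":[154,-251,-52],"turn":[-0.4955,0.002,0.0007],"grip":50},
  {"xyz":[154,-251,-52],"turn":[-0.4955,0.002,0.0007],"grip":50},
  {"xyz":[154,-251,-52],"turn":[-0.4955,0.002,0.0007],"grip":50},
  {"xyz":[154,-251,-52],"turn":[-0.4955,0.002,0.0007],"grip":50},
  {"xyz":[154,-251,-52],"turn":[-0.4955,0.002,0.0007],"grip":50},
  {"xyz":[154,-251,-52],"turn":[-0.4955,0.002,0.0007],"grip":50},
  {"xyz":[154,-251,-52],"turn":[-0.4955,0.002,0.0007],"grip":50},
  {"xyz":[154,-251,-52],"turn":[-0.4955,0.002,0.0007],"grip":50},
])

```text
t: 9.93
tool_pos: [0.6148, -0.0443, 0.2028]
orientation: [2.224, -0.002, -2.217]
force: [-0.4, 0.7, 0.2]
opening: 0.05
```

```bash
python3 - <<'E'
from h import *
plan([(.614,-.0437,.20,-90),(.614,-.0437,.086,-90)])
E
```

```text
t 9.93 pos [ 0.6148 -0.0443  0.2028] yaw -90.0 down [ 0.003 -0.002 -1.   ] F [-0.4  0.7  0.2] op 0.0500 q6 1.42
 xyz [ 2.8 -0.6  0.8] turn [-0.0002 -0.0032 -0.0016] rows>= 0.0
 xyz [116.8  -0.7   1.2] turn [-0.0002 -0.0032 -0.0016] rows>= 1.9
```

Emit:
step_arm([
  {"xyz":[60,0,1],"turn":[0,-0.003,-0.0016],"grip":50},
  {"xyz":[90,0,1],"turn":[0,-0.003,-0.0016],"grip":50},
  {"xyz":[110,0,1],"turn":[0,-0.003,-0.0016],"grip":50},
  {"xyz":[117,0,1],"turn":[0,-0.003,-0.0016],"grip":50},
  {"xyz":[117,0,1],"turn":[0,-0.003,-0.0016],"grip":50},
  {"xyz":[117,0,1],"turn":[0,-0.003,-0.0016],"grip":8},
  {"xyz":[117,0,1],"turn":[0,-0.003,-0.0016],"grip":8},
  {"xyz":[117,0,1],"turn":[0,-0.003,-0.0016],"grip":8},
  {"xyz":[117,0,1],"turn":[0,-0.003,-0.0016],"grip":8},
  {"xyz":[117,0,1],"turn":[0,-0.003,-0.0016],"grip":8},
  {"xyz":[80,0,1],"turn":[0,-0.003,-0.0016],"grip":8},
  {"xyz":[10,0,1],"turn":[0,-0.003,-0.0016],"grip":8},
], force=40)

```text
t: 11.42
tool_pos: [0.6113, -0.0426, 0.1817]
orientation: [-2.212, -0.003, 2.231]
force: [-0.2, -0.3, -0.9]
opening: 0.0165
```

```bash
python3 - <<'E'
from h import *
T=tray(-.058,0); print(tray(.055,0))
plan([(.52,-.2,.22,-110),(*T,.2,-128),(*T,.092,-128)])
E
```

```text
[ 0.49934059 -0.47186138]
t 11.43 pos [ 0.6113 -0.0426  0.1817] yaw -89.9 down [-0.008  0.002 -1.   ] F [-0.2 -0.3 -0.9] op 0.0165 q6 1.42
 xyz [-37.8 157.2  91.8] turn [3.503e-01 8.600e-03 1.000e-04] rows>= 3.0
 xyz [-17.2 359.4 201.6] turn [ 0.6644  0.0086 -0.0013] rows>= 6.6
 xyz [ 90.8 359.6 200.7] turn [ 0.6644  0.0086 -0.0013] rows>= 6.7
```

View pics/rk.png

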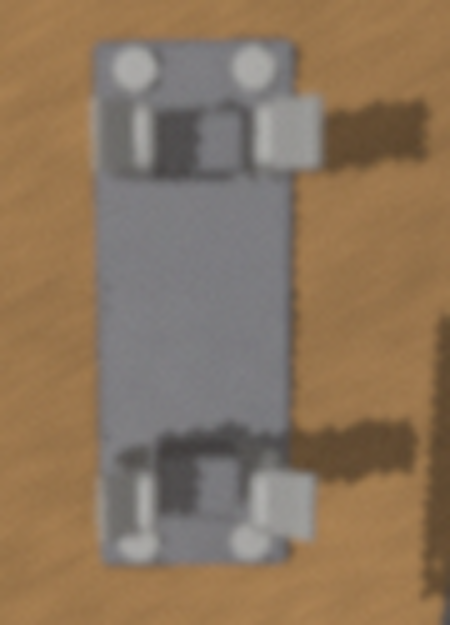

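The crop shows both clips cleanly. The far clip's mouth spans x 98 to 325 at row 133, and the near clip's spans 100 to 317 at row 504. The throats are at 152/255 and 153/250.

Emit:
step_arm([
  {"xyz":[-38,157,92],"turn":[0.35,0.008,0],"grip":8},
  {"xyz":[-38,157,92],"turn":[0.35,0.008,0],"grip":8},
  {"xyz":[-38,157,92],"turn":[0.35,0.008,0],"grip":8},
  {"xyz":[-17,359,201],"turn":[0.664,0.008,0],"grip":8},
  {"xyz":[-17,359,201],"turn":[0.664,0.008,0],"grip":8},
  {"xyz":[-17,359,201],"turn":[0.664,0.008,0],"grip":8},
  {"xyz":[-17,359,201],"turn":[0.664,0.008,0],"grip":8},
  {"xyz":[-17,359,201],"turn":[0.664,0.008,0],"grip":8},
  {"xyz":[-17,359,201],"turn":[0.664,0.008,0],"grip":8},
  {"xyz":[-17,359,201],"turn":[0.664,0.008,0],"grip":8},
])

```text
t: 12.68
tool_pos: [0.4139, -0.4011, 0.2014]
orientation: [-1.847, 0.631, 1.834]
force: [0.2, -0.0, -1.0]
opening: 0.0164
```

```bash
python3 - <<'E'
from h import *
_,p=load('w3')
g=lambda x,y,z:px2w(p,230+x/5,45+y/5,z)
for z,far,near in((.074,(98,325),(100,317)),(.064,(152,255),(153,250))):
    f=[g(x,133,z) for x in far]; n=[g(x,504,z) for x in near]
    print(np.mean(f+n,0).round(4), np.linalg.norm(f[0]-f[1]).round(4),np.linalg.norm(n[0]-n[1]).round(4), 'ang',np.degrees(np.arctan2(*(np.mean(f,0)-np.mean(n,0))[1::-1])).round(2))
T=tray(-.058,0)
plan([(*T,.2,-128),(*T,.092,-128)])
E
```

```text
[ 0.4928 -0.2852  0.074 ] 0.0456 0.0461 ang -28.08
[ 0.4929 -0.284   0.064 ] 0.0213 0.0212 ang -27.98
t 12.68 pos [ 0.4139 -0.4011  0.2014] yaw -127.9 down [ 0.006 -0.002 -1.   ] F [ 0.2 -0.  -1. ] op 0.0164 q6 1.37
 xyz [1.3 3.1 2.2] turn [ 0.0021 -0.006   0.0025] rows>= 0.1
 xyz [109.3   3.4   2.8] turn [ 0.0021 -0.006   0.0025] rows>= 1.8
```

Emit:
step_arm([
  {"xyz":[60,3,2],"turn":[0,-0.006,0.002],"grip":8},
  {"xyz":[90,3,2],"turn":[0,-0.006,0.002],"grip":8},
  {"xyz":[108,3,2],"turn":[0,-0.006,0.002],"grip":8},
  {"xyz":[111,3,2],"turn":[0,-0.006,0.002],"grip":8},
  {"xyz":[111,3,2],"turn":[0,-0.006,0.002],"grip":8},
  {"xyz":[111,3,2],"turn":[0,-0.006,0.002],"grip":30},
  {"xyz":[111,3,2],"turn":[0,-0.006,0.002],"grip":30},
  {"xyz":[80,3,2],"turn":[0,-0.006,0.002],"grip":30},
  {"xyz":[40,3,2],"turn":[0,-0.006,0.002],"grip":30},
  {"xyz":[-40,3,2],"turn":[0,-0.006,0.002],"grip":40},
  {"xyz":[-80,3,2],"turn":[0,-0.006,0.002],"grip":50},
])

```text
t: 14.05
tool_pos: [0.4092, -0.4032, 0.2841]
orientation: [-1.841, 0.634, 1.838]
force: [-0.0, -1.3, 0.6]
opening: 0.0456
```

```bash
python3 - <<'E'
from h import *
# brush pose estimates
for f in('w1','w3'):
    _,p=load(f)
_,p=load('w1')
he=px2w(p,574*.64,302*.64,.049)
hd=np.mean([px2w(p,u*.64,v*.64,.06) for u,v in((285,321),(291,359))],0); hn=np.mean([px2w(p,u*.64,v*.64,.06) for u,v in((419,297),(428,345))],0)
print(he,hd,hn); 
for A,B in((he,hd),(hn,hd)): print(np.degrees(np.arctan2(*(B-A)[1::-1])),np.linalg.norm((B-A)[:2]))
plan([(.43,-.2,.33,-40)])
E
```

```text
[ 0.45450097 -0.15522179  0.049     ] [0.42298414 0.09776172 0.06      ] [ 0.44039166 -0.02143916  0.06      ]
97.10135373644266 0.2549391445007282
98.30846820481196 0.12046522989089448
t 14.05 pos [ 0.4092 -0.4032  0.2841] yaw -128.0 down [ 0.001 -0.001 -1.   ] F [-0.  -1.3  0.6] op 0.0456 q6 1.37
 xyz [ -46.1 -173.   108.6] turn [-1.5356e+00 -1.1000e-03 -1.3000e-03] rows>= 8.2
```

```bash
python3 - <<'E'
from h import *
plan([(.4469,-.0932,.22,-60),(.4469,-.0932,.22,7.2)])
E
```

```text
t 14.05 pos [ 0.4092 -0.4032  0.2841] yaw -128.0 down [ 0.001 -0.001 -1.   ] F [-0.  -1.3  0.6] op 0.0456 q6 1.37
 xyz [  63.8 -267.6  161.1] turn [-1.1865e+00 -1.3000e-03 -1.0000e-03] rows>= 6.4
 xyz [  63.8 -267.6  161.1] turn [-2.3594e+00 -6.0000e-04 -1.9000e-03] rows>= 12.6
```

Emit:
step_arm([
  {"xyz":[-20,-268,161],"turn":[-1.186,0,0],"grip":60},
  {"xyz":[-20,-268,161],"turn":[-1.186,0,0],"grip":60},
  {"xyz":[-20,-268,161],"turn":[-1.186,0,0],"grip":60},
  {"xyz":[-20,-268,161],"turn":[-1.186,0,0],"grip":60},
  {"xyz":[-20,-268,161],"turn":[-1.186,0,0],"grip":60},
  {"xyz":[-20,-268,161],"turn":[-2.359,0,0],"grip":60},
  {"xyz":[20,-268,161],"turn":[-2.359,0,0],"grip":60},
  {"xyz":[64,-268,161],"turn":[-2.359,0,0],"grip":60},
  {"xyz":[64,-268,161],"turn":[-2.359,0,0],"grip":60},
  {"xyz":[64,-268,161],"turn":[-2.359,0,0],"grip":60},
  {"xyz":[64,-268,161],"turn":[-2.359,0,0],"grip":60},
  {"xyz":[64,-268,161],"turn":[-2.359,0,0],"grip":60},
])

```text
t: 15.55
tool_pos: [0.4475, -0.093, 0.218]
orientation: [1.193, 1.218, -1.192]
force: [0.2, 0.1, -0.3]
opening: 0.0602
```

Emit:
step_arm([
  {"xyz":[0,0,0],"turn":[-0.15,0,0],"grip":60},
  {"xyz":[0,0,0],"turn":[-0.15,0,0],"grip":60},
])

```text
t: 15.8
tool_pos: [0.4474, -0.093, 0.218]
orientation: [1.087, 1.282, -1.086]
force: [0.0, -0.8, -0.1]
opening: 0.06
```

```bash
python3 - <<'E'
from h import *
plan([(.4469,-.0932,.22,7.2),(.4469,-.0932,.114,7.2)])
E
```

```text
t 15.80 pos [ 0.4474 -0.093   0.218 ] yaw 9.5 down [ 0.001 -0.    -1.   ] F [ 0.  -0.8 -0.1] op 0.0600 q6 -0.48
 xyz [-2.  -0.6  0.1] turn [ 0.0397  0.0005 -0.0013] rows>= 0.2
 xyz [ 1.04e+02 -7.00e-01  1.00e-01] turn [ 0.0397  0.0005 -0.0013] rows>= 1.7
```

Emit:
step_arm([
  {"xyz":[50,0,0],"turn":[0.04,0,0],"grip":60},
  {"xyz":[85,0,0],"turn":[0.04,0,0],"grip":60},
  {"xyz":[104,0,0],"turn":[0.04,0,0],"grip":60},
  {"xyz":[104,0,0],"turn":[0.04,0,0],"grip":60},
  {"xyz":[104,0,0],"turn":[0.04,0,0],"grip":60},
  {"xyz":[104,0,0],"turn":[0.04,0,0],"grip":10},
  {"xyz":[104,0,0],"turn":[0.04,0,0],"grip":10},
  {"xyz":[104,0,0],"turn":[0.04,0,0],"grip":10},
  {"xyz":[104,0,0],"turn":[0.04,0,0],"grip":10},
  {"xyz":[104,0,0],"turn":[0.04,0,0],"grip":10},
  {"xyz":[104,0,0],"turn":[0.04,0,0],"grip":10},
], force=60)

```text
t: 17.18
tool_pos: [0.4474, -0.0929, 0.1135]
orientation: [1.116, 1.266, -1.115]
force: [1.2, -0.7, 1.3]
opening: 0.0246
```

```bash
python3 - <<'E'
from h import *
plan([(.4469,-.0932,.20,7.2)])
E
```

```text
t 17.18 pos [ 0.4474 -0.0929  0.1135] yaw 7.2 down [ 0.001 -0.    -1.   ] F [ 1.2 -0.7  1.3] op 0.0246 q6 -0.44
 xyz [-86.5  -0.5   0.2] turn [ 0.0008  0.0002 -0.0006] rows>= 1.4
```

```bash
cat >> h.py <<'E'
PA=7.5;_a=np.radians(PA);PU=np.array([np.cos(_a),np.sin(_a)]);PN=np.array([-PU[1],PU[0]]);LC=np.array([.613,.254])
def hand(xp,yp,h,w=0):  # TCP pose with head centre at pan (xp,yp), tips at h, brush at angle w deg to lip
    b=np.radians(PA+w);return (*(LC+xp*PU+yp*PN-.13*np.array([np.cos(b),np.sin(b)])),.1135+h,PA-90+w)
def pan(P): d=np.asarray(P)[:2]-LC; return np.array([d@PU,d@PN])
E
python3 - <<'E'
from h import *
print(hand(-.10,-.42,.002))
plan([(.42,-.17,.2,7.2),(*hand(-.10,-.42,0)[:2],.2,-82.5),hand(-.10,-.42,.0015)])
E
```

```text
(np.float64(0.4397886826164453), np.float64(-0.1924278659876122), 0.1155, -82.5)
t 17.18 pos [ 0.4474 -0.0929  0.1135] yaw 7.2 down [ 0.001 -0.    -1.   ] F [ 1.2 -0.7  1.3] op 0.0246 q6 -0.44
 xyz [-86.5 -36.9  73. ] turn [ 0.0008  0.0002 -0.0006] rows>= 1.9
 xyz [-86.5 -20.1  97.7] turn [ 1.5663e+00 -3.0000e-04 -6.0000e-04] rows>= 8.4
 xyz [ -1.5 -20.1  97.7] turn [ 1.5663e+00 -3.0000e-04 -6.0000e-04] rows>= 8.4
```

Emit:
step_arm([
  {"xyz":[-45,0,0],"turn":[0,0,0],"grip":10},
  {"xyz":[-86,0,0],"turn":[0,0,0],"grip":10},
  {"xyz":[-86,-20,98],"turn":[1.566,0,0],"grip":10},
  {"xyz":[-86,-20,98],"turn":[1.566,0,0],"grip":10},
  {"xyz":[-86,-20,98],"turn":[1.566,0,0],"grip":10},
  {"xyz":[-86,-20,98],"turn":[1.566,0,0],"grip":10},
  {"xyz":[-86,-20,98],"turn":[1.566,0,0],"grip":10},
  {"xyz":[-86,-20,98],"turn":[1.566,0,0],"grip":10},
  {"xyz":[-86,-20,98],"turn":[1.566,0,0],"grip":10},
  {"xyz":[-86,-20,98],"turn":[1.566,0,0],"grip":10},
  {"xyz":[-86,-20,98],"turn":[1.566,0,0],"grip":10},
  {"xyz":[-86,-20,98],"turn":[1.566,0,0],"grip":10},
])

```text
t: 18.68
tool_pos: [0.4394, -0.1924, 0.1988]
orientation: [2.152, 0.143, -2.154]
force: [-0.4, -0.3, -1.9]
opening: 0.0245
```

```bash
python3 - <<'E'
from h import *
plan([hand(-.10,-.42,.03),hand(-.10,-.42,.002),])
im,p=snap('scene','s2'); im2,p2=snap('side','d2')
c=np.hstack([im[100:330,200:480],im2[130:360,120:400]])
cv2.imwrite('pics/s2b.png',cv2.resize(c[:,:,::-1],(800,330),interpolation=cv2.INTER_CUBIC))
E
```

```text
t 18.68 pos [ 0.4394 -0.1924  0.1988] yaw -82.4 down [-0.001  0.001 -1.   ] F [-0.4 -0.3 -1.9] op 0.0245 q6 0.92
 xyz [55.3  0.1 -0.5] turn [0.001  0.0009 0.0007] rows>= 0.9
 xyz [83.3  0.1 -0.5] turn [0.001  0.0009 0.0007] rows>= 1.3
```

View pics/s2b.png

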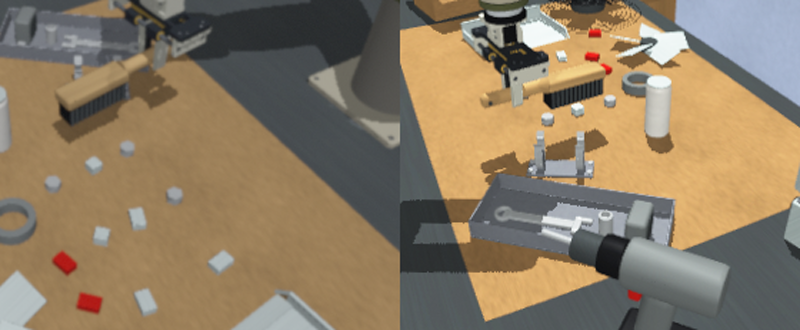

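The brush is held level, and the spanner and socket both lie in the tray. All eight off-cuts are still in place. Next is the first sweep, along the left column.

Emit:
step_arm([
  {"xyz":[55,0,0],"turn":[0,0,0],"grip":10},
  {"xyz":[75,0,0],"turn":[0,0,0],"grip":10},
  {"xyz":[83,0,0],"turn":[0,0,0],"grip":10},
  {"xyz":[83,0,0],"turn":[0,0,0],"grip":10},
  {"xyz":[83,-15,-1],"turn":[0,0,0],"grip":10},
  {"xyz":[83,-30,-3],"turn":[0,0,0],"grip":10},
  {"xyz":[83,-48,-6],"turn":[0,0,0],"grip":10},
  {"xyz":[83,-66,-8],"turn":[0,0,0],"grip":10},
  {"xyz":[83,-84,-11],"turn":[0,0,0],"grip":10},
  {"xyz":[83,-102,-13],"turn":[0,0,0],"grip":10},
  {"xyz":[83,-120,-16],"turn":[0,0,0],"grip":10},
  {"xyz":[83,-138,-18],"turn":[0,0,0],"grip":10},
])

```text
t: 20.27
tool_pos: [0.4395, -0.0519, 0.1165]
orientation: [2.154, 0.142, -2.153]
force: [0.6, -1.0, -0.7]
opening: 0.0244
```

Emit:
step_arm([
  {"xyz":[0,-18,-2],"turn":[0,0,0],"grip":10},
  {"xyz":[0,-36,-5],"turn":[0,0,0],"grip":10},
  {"xyz":[0,-54,-7],"turn":[0,0,0],"grip":10},
  {"xyz":[0,-72,-9],"turn":[0,0,0],"grip":10},
  {"xyz":[0,-90,-12],"turn":[0,0,0],"grip":10},
  {"xyz":[0,-108,-14],"turn":[0,0,0],"grip":10},
  {"xyz":[0,-126,-17],"turn":[0,0,0],"grip":10},
  {"xyz":[0,-144,-19],"turn":[0,0,0],"grip":10},
  {"xyz":[0,-162,-21],"turn":[0,0,0],"grip":10},
  {"xyz":[0,-180,-24],"turn":[0,0,0],"grip":10},
  {"xyz":[0,-194,-26],"turn":[0,0,0],"grip":10},
  {"xyz":[0,-204,-27],"turn":[0,0,0],"grip":10},
])

```text
t: 21.78
tool_pos: [0.4393, 0.1533, 0.1164]
orientation: [2.153, 0.142, -2.153]
force: [-0.2, -1.1, -1.1]
opening: 0.0246
```

```bash
python3 - <<'E'
from h import *
P,_=cur();print('head pan',pan(P[:2]+.13*PU))
im,p=snap('scene','s3'); cv2.imwrite('pics/s3b.png',cv2.resize(im[170:384,200:480,::-1],(785,600),interpolation=cv2.INTER_CUBIC))
E
```

```text
t 21.77 pos [0.4393 0.1533 0.1164] yaw -82.4 down [ 0. -0. -1.] F [-0.2 -1.1 -1.1] op 0.0246 q6 1.66
head pan [-0.0553366 -0.0771412]
```

View pics/s3b.png

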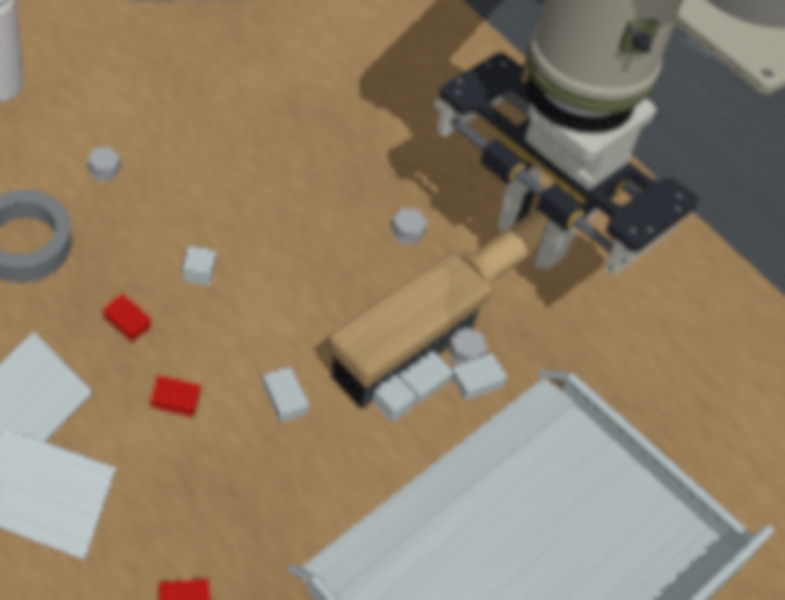

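```bash
python3 - <<'E'
from h import *
_,p=load('s3')
k=280/785
for n,u,v,z in[('hex left',409,222,.016),('hex at brush',468,341,.016),('flB l',500,367,.014),('flB r',462,385,.014),('sq',395,390,.018),('wall front',548,376,.0),('wall front27',575,375,.027),('lip L end',303,567,0),('flC',285,391,.014),('sqB',200,260,.018),('hexB',104,160,.016)]:
    P=px2w(p,200+u*k,170+v*k,z); print(n,P.round(3),pan(P).round(3))
E
```

```text
hex left [0.497 0.077 0.016] [-0.138 -0.16 ]
hex at brush [0.528 0.192 0.016] [-0.093 -0.051]
flB l [0.52  0.22  0.014] [-0.096 -0.021]
flB r [0.555 0.219 0.014] [-0.062 -0.028]
sq [0.603 0.199 0.018] [-0.017 -0.053]
wall front [0.485 0.239 0.   ] [-0.128  0.002]
wall front27 [0.484 0.258 0.027] [-0.127  0.021]
lip L end [0.731 0.271 0.   ] [0.119 0.002]
flC [0.673 0.159 0.014] [ 0.047 -0.102]
sqB [0.669 0.028 0.018] [ 0.026 -0.232]
hexB [ 0.686 -0.105  0.016] [ 0.025 -0.366]
```

Emit:
step_arm([
  {"xyz":[0,-12,-3],"turn":[0,0,0],"grip":10},
  {"xyz":[0,-24,-6],"turn":[0,0,0],"grip":10},
  {"xyz":[0,-36,-9],"turn":[0,0,0],"grip":10},
  {"xyz":[0,-48,-12],"turn":[0,0,0],"grip":10},
  {"xyz":[-1,-60,-14],"turn":[0,0,0],"grip":10},
  {"xyz":[-3,-72,-14],"turn":[0,0,0],"grip":10},
  {"xyz":[-4.5,-84,-14],"turn":[0,0,0],"grip":10},
  {"xyz":[-5,-96,-14],"turn":[0,0,0],"grip":10},
  {"xyz":[-5,-108,-14],"turn":[0,0,0],"grip":10},
  {"xyz":[-5,-116,-14],"turn":[0,0,0],"grip":10},
  {"xyz":[-5,-122,-14],"turn":[0,0,0],"grip":10},
  {"xyz":[-5,-122,-14],"turn":[0,0,0],"grip":10},
])

```text
t: 23.32
tool_pos: [0.4374, 0.2755, 0.1213]
orientation: [2.153, 0.142, -2.153]
force: [-0.6, 0.4, -2.1]
opening: 0.0246
```

```bash
python3 - <<'E'
from h import *
P,_=cur();print('head pan',pan(P[:2]+.13*PU))
# next: back off, lift, go to start of right pass, straight (xp .02)
plan([hand(-.04,0,.07),hand(.0,-.43,.07),hand(.005,-.43,.003)])
E
```

```text
t 23.32 pos [0.4374 0.2755 0.1213] yaw -82.4 down [ 0.  0. -1.] F [-0.6  0.4 -2.1] op 0.0246 q6 1.90
head pan [-0.04128421  0.04426706]
t 23.32 pos [0.4374 0.2755 0.1213] yaw -82.4 down [ 0.  0. -1.] F [-0.6  0.4 -2.1] op 0.0246 q6 1.90
 xyz [-62.2  44.3  -1.2] turn [ 0.001  -0.0001  0.0002] rows>= 1.2
 xyz [-62.3 474.3 -40.8] turn [ 0.001  -0.0001  0.0002] rows>= 7.7
 xyz [  4.7 474.3 -45.8] turn [ 0.001  -0.0001  0.0002] rows>= 7.6
```

Emit:
step_arm([
  {"xyz":[-40,5,0],"turn":[0,0,0],"grip":10},
  {"xyz":[-62,44,-1],"turn":[0,0,0],"grip":10},
  {"xyz":[-62,150,-20],"turn":[0,0,0],"grip":10},
  {"xyz":[-62,250,-40],"turn":[0,0,0],"grip":10},
  {"xyz":[-62,350,-53],"turn":[0,0,0],"grip":10},
  {"xyz":[-62,474,-53],"turn":[0,0,0],"grip":10},
  {"xyz":[-62,474,-53],"turn":[0,0,0],"grip":10},
  {"xyz":[-62,474,-53],"turn":[0,0,0],"grip":10},
  {"xyz":[-62,474,-53],"turn":[0,0,0],"grip":10},
  {"xyz":[-30,474,-53],"turn":[0,0,0],"grip":10},
  {"xyz":[-4,474,-53],"turn":[0,0,0],"grip":10},
  {"xyz":[5,474,-53],"turn":[0,0,0],"grip":10},
])

```text
t: 24.82
tool_pos: [0.5507, -0.1878, 0.1142]
orientation: [2.151, 0.143, -2.158]
force: [-1.0, -0.3, -0.7]
opening: 0.0242
```

```bash
python3 - <<'E'
from h import *
P,_=cur();print('head pan',pan(P[:2]+.13*PU))
plan([hand(.012,-.43,.0025),hand(.012,-.2,.0025),hand(.008,0.045,.0075)])
E
```

```text
t 24.82 pos [ 0.5507 -0.1878  0.1142] yaw -82.5 down [-0.003  0.001 -1.   ] F [-1.  -0.3 -0.7] op 0.0242 q6 1.02
head pan [ 0.01055767 -0.42987197]
t 24.82 pos [ 0.5507 -0.1878  0.1142] yaw -82.5 down [-0.003  0.001 -1.   ] F [-1.  -0.3 -0.7] op 0.0242 q6 1.02
 xyz [-1.8  0.1 -1.4] turn [-0.0003  0.0029  0.0019] rows>= 0.0
 xyz [  -1.4 -229.9   -1.4] turn [-0.0003  0.0029  0.0019] rows>= 3.7
 xyz [  -5.9 -474.9    2.7] turn [-0.0003  0.0029  0.0019] rows>= 7.6
```

Emit:
step_arm([
  {"xyz":[-2,-12,-1],"turn":[0,0.003,0.002],"grip":10},
  {"xyz":[-2,-30,-1],"turn":[0,0.003,0.002],"grip":10},
  {"xyz":[-2,-48,-1],"turn":[0,0.003,0.002],"grip":10},
  {"xyz":[-2,-66,-1],"turn":[0,0.003,0.002],"grip":10},
  {"xyz":[-2,-84,-1],"turn":[0,0.003,0.002],"grip":10},
  {"xyz":[-2,-102,-1],"turn":[0,0.003,0.002],"grip":10},
  {"xyz":[-2,-120,-1],"turn":[0,0.003,0.002],"grip":10},
  {"xyz":[-2,-138,-1],"turn":[0,0.003,0.002],"grip":10},
  {"xyz":[-2,-156,-1],"turn":[0,0.003,0.002],"grip":10},
  {"xyz":[-2,-174,-1],"turn":[0,0.003,0.002],"grip":10},
  {"xyz":[-2,-192,-1],"turn":[0,0.003,0.002],"grip":10},
  {"xyz":[-2,-210,-1],"turn":[0,0.003,0.002],"grip":10},
])

```text
t: 26.32
tool_pos: [0.5254, 0.0216, 0.1184]
orientation: [2.156, 0.14, -2.149]
force: [0.3, -0.8, -1.6]
opening: 0.0248
```

Emit:
step_arm([
  {"xyz":[0,-18,0],"turn":[0,0,0],"grip":10},
  {"xyz":[0,-36,0],"turn":[0,0,0],"grip":10},
  {"xyz":[0,-54,0],"turn":[0,0,0],"grip":10},
  {"xyz":[0,-72,0],"turn":[0,0,0],"grip":10},
  {"xyz":[0,-90,0],"turn":[0,0,0],"grip":10},
  {"xyz":[0,-108,0],"turn":[0,0,0],"grip":10},
  {"xyz":[0,-126,0],"turn":[0,0,0],"grip":10},
  {"xyz":[0,-140,0],"turn":[0,0,0],"grip":10},
  {"xyz":[0,-152,0],"turn":[0,0,0],"grip":10},
  {"xyz":[0,-160,0],"turn":[0,0,0],"grip":10},
])

```text
t: 27.58
tool_pos: [0.5046, 0.1798, 0.118]
orientation: [2.156, 0.14, -2.149]
force: [-0.6, -1.1, -1.5]
opening: 0.0248
```

```bash
python3 - <<'E'
from h import *
P,_=cur();print('head pan',pan(P[:2]+.13*PU))
im,p=snap('scene','s4'); cv2.imwrite('pics/s4b.png',cv2.resize(im[170:384,200:480,::-1],(785,600),interpolation=cv2.INTER_CUBIC))
E
```

```text
t 27.57 pos [0.5046 0.1798 0.118 ] yaw -82.5 down [ 0.003 -0.002 -1.   ] F [-0.6 -1.1 -1.5] op 0.0248 q6 1.69
head pan [ 0.01283103 -0.05944922]
```

View pics/s4b.png

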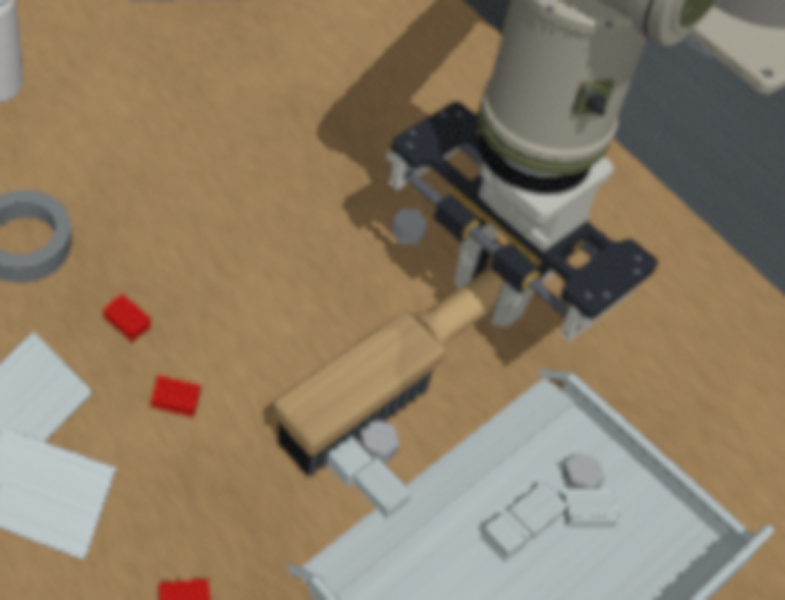

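Four off-cuts lie in the pan beyond the ramp, around (550,510). Three more are in front of the brush at (380,440), (350,458) and (383,488). One hexagon remains at (409,225), outside the swept lane.

Emit:
step_arm([
  {"xyz":[0,-12,0],"turn":[0,0,0],"grip":10},
  {"xyz":[0,-24,0],"turn":[0,0,0],"grip":10},
  {"xyz":[0,-36,0],"turn":[0,0,0],"grip":10},
  {"xyz":[-1,-48,0],"turn":[0,0,0],"grip":10},
  {"xyz":[-2,-60,0],"turn":[0,0,0],"grip":10},
  {"xyz":[-3,-72,0],"turn":[0,0,0],"grip":10},
  {"xyz":[-3.5,-84,0],"turn":[0,0,0],"grip":10},
  {"xyz":[-3.5,-96,0],"turn":[0,0,0],"grip":10},
  {"xyz":[-3.5,-104,0],"turn":[0,0,0],"grip":10},
  {"xyz":[-3.5,-104,0],"turn":[0,0,0],"grip":10},
])

```text
t: 28.88
tool_pos: [0.4909, 0.2828, 0.1213]
orientation: [2.156, 0.141, -2.149]
force: [-0.5, 0.2, -1.6]
opening: 0.0245
```

```bash
python3 - <<'E'
from h import *
P,_=cur();print('head pan',pan(P[:2]+.13*PU))
for w in(0,-15): print(hand(-.115,-.22,.003,w))
plan([hand(.01,.02,.07),hand(-.1,-.15,.07,-10),hand(-.115,-.22,.07,-10),hand(-.115,-.22,.003,-10)])
E
```

```text
t 28.88 pos [0.4909 0.2828 0.1213] yaw -82.4 down [ 0.003 -0.001 -1.   ] F [-0.5  0.2 -1.6] op 0.0245 q6 1.87
head pan [0.01266593 0.04453755]
(np.float64(0.39881177125182776), np.float64(0.0039032134038490644), 0.1165, -82.5)
(np.float64(0.39881177125182776), np.float64(0.037840023381062474), 0.1165, -97.5)
t 28.88 pos [0.4909 0.2828 0.1213] yaw -82.4 down [ 0.003 -0.001 -1.   ] F [-0.5  0.2 -1.6] op 0.0245 q6 1.87
 xyz [-62.2  24.6   2.5] turn [ 0.0013 -0.0031 -0.0019] rows>= 1.1
 xyz [-62.3 171.9 110.7] turn [ 0.1759 -0.0033 -0.0016] rows>= 3.4
 xyz [-62.2 241.9 125.8] turn [ 0.1759 -0.0033 -0.0016] rows>= 4.5
 xyz [  4.8 241.8 126. ] turn [ 0.1759 -0.0033 -0.0016] rows>= 4.4
```

```bash
python3 - <<'E'
from h import *
_,p=load('s4');k=280/785
P=px2w(p,200+409*k,170+223*k,.016);print(pan(P))
plan([hand(.0,.0,.07,-5),hand(-.125,-.225,.07,-15),hand(-.125,-.225,.003,-15)])
E
```

```text
[-0.13729717 -0.15941721]
t 28.88 pos [0.4909 0.2828 0.1213] yaw -82.4 down [ 0.003 -0.001 -1.   ] F [-0.5  0.2 -1.6] op 0.0245 q6 1.87
 xyz [-62.2  33.3  12. ] turn [ 0.0886 -0.0032 -0.0017] rows>= 1.1
 xyz [-62.2 235.8 133.4] turn [ 0.2631 -0.0033 -0.0014] rows>= 4.4
 xyz [  4.8 235.7 133.6] turn [ 0.2631 -0.0033 -0.0014] rows>= 4.3
```

Emit:
step_arm([
  {"xyz":[-40,4,0],"turn":[0,0,0],"grip":10},
  {"xyz":[-62,33,12],"turn":[0.089,-0.003,0],"grip":10},
  {"xyz":[-62,90,48],"turn":[0.15,-0.003,0],"grip":10},
  {"xyz":[-62,140,80],"turn":[0.2,-0.003,0],"grip":10},
  {"xyz":[-62,236,133],"turn":[0.263,-0.003,0],"grip":10},
  {"xyz":[-62,236,133],"turn":[0.263,-0.003,0],"grip":10},
  {"xyz":[-62,236,133],"turn":[0.263,-0.003,0],"grip":10},
  {"xyz":[-62,236,133],"turn":[0.263,-0.003,0],"grip":10},
  {"xyz":[-30,236,133],"turn":[0.263,-0.003,0],"grip":10},
  {"xyz":[-5,236,133],"turn":[0.263,-0.003,0],"grip":10},
  {"xyz":[4,236,133],"turn":[0.263,-0.003,0],"grip":10},
  {"xyz":[4,236,133],"turn":[0.263,-0.003,0],"grip":10},
])

```text
t: 30.38
tool_pos: [0.39, 0.0315, 0.1172]
orientation: [-2.154, 0.142, 2.155]
force: [0.7, -0.7, -1.4]
opening: 0.0246
```

```bash
python3 - <<'E'
from h import *
plan([hand(-.125,-.225,.003,-15),hand(-.07,-.06,.003,-15),hand(-.05,0,.004,-4),hand(-.045,.045,.008,0)])
im,p=snap('scene','s5'); cv2.imwrite('pics/s5b.png',cv2.resize(im[170:384,200:480,::-1],(785,600),interpolation=cv2.INTER_CUBIC))
E
```

```text
t 30.38 pos [0.39   0.0315 0.1172] yaw -97.5 down [-0.001 -0.001 -1.   ] F [ 0.7 -0.7 -1.4] op 0.0246 q6 1.65
 xyz [ 0.7 -0.   0.5] turn [ 0.0005  0.0006 -0.0015] rows>= 0.0
 xyz [   0.4 -173.6  -10. ] turn [ 0.0005  0.0006 -0.0015] rows>= 2.8
 xyz [  -0.6 -211.9  -16.2] turn [-0.1914  0.0007 -0.0014] rows>= 3.4
 xyz [  -4.7 -247.8  -11.5] turn [-0.2613  0.0008 -0.0014] rows>= 4.0
```

View pics/s5b.png

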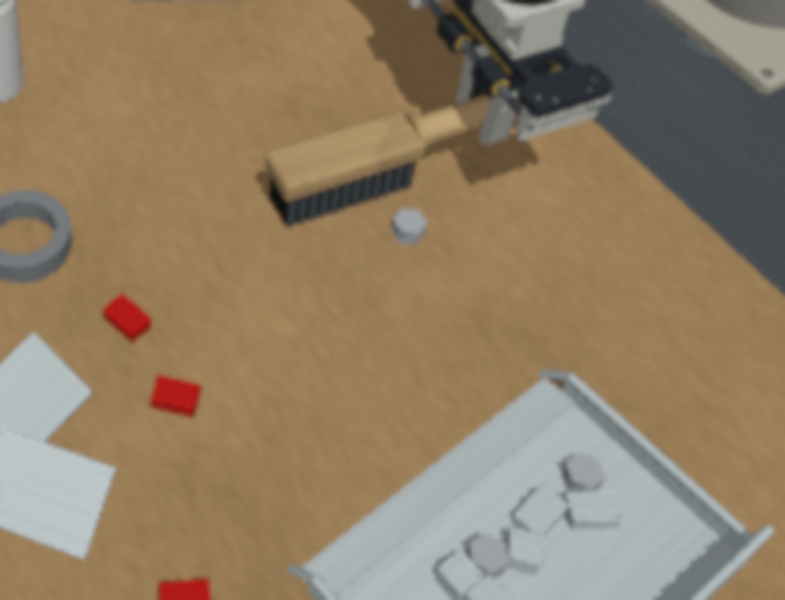

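```bash
python3 - <<'E'
from h import *
_,p=load('s5');k=280/785
for n,u,v,z in[('brist end far',288,222,.003),('brist end near',413,185,.003),('head top far near-corner',288,196,.06),('head top neck corner',424,152,.06),('neck top corner2',402,117,.06),('far corner2',270,158,.06),('hex',409,222,.016)]:
    P=px2w(p,200+u*k,170+v*k,z);print(n,P.round(4),pan(P).round(4))
s=telemetry.read_state();T=np.array(s['tool_pos']);b=np.radians(-7.5);print('TCP pan',pan(T))
E
```

```text
brist end far [0.5779 0.0204 0.003 ] [-0.0653 -0.2271]
brist end near [0.4615 0.0391 0.003 ] [-0.1783 -0.1933]
head top far near-corner [0.5922 0.034  0.06  ] [-0.0494 -0.2154]
head top neck corner [0.4684 0.0495 0.06  ] [-0.1701 -0.1839]
neck top corner2 [0.4603 0.0089 0.06  ] [-0.1834 -0.2231]
far corner2 [ 0.5829 -0.0068  0.06  ] [-0.0639 -0.2546]
hex [0.497  0.0772 0.016 ] [-0.138  -0.1602]
TCP pan [-0.2496003  -0.19174615]
```

All seven others are in the pan. The last hexagon is 35 mm inside the bristles' span, so push it in.

Emit:
step_arm([
  {"xyz":[0,-12,0],"turn":[0,0,0],"grip":10},
  {"xyz":[0,-27,-1],"turn":[0,0,0],"grip":10},
  {"xyz":[0,-42,-2],"turn":[0,0,0],"grip":10},
  {"xyz":[0,-57,-3],"turn":[0,0,0],"grip":10},
  {"xyz":[0,-72,-4],"turn":[0,0,0],"grip":10},
  {"xyz":[0,-87,-5],"turn":[0,0,0],"grip":10},
  {"xyz":[0,-102,-6],"turn":[0,0,0],"grip":10},
  {"xyz":[0,-117,-7],"turn":[0,0,0],"grip":10},
  {"xyz":[0,-132,-8],"turn":[0,0,0],"grip":10},
  {"xyz":[0,-147,-9],"turn":[0,0,0],"grip":10},
  {"xyz":[0,-160,-10],"turn":[0,0,0],"grip":10},
  {"xyz":[0,-172,-10],"turn":[0,0,0],"grip":10},
])

```text
t: 31.92
tool_pos: [0.4228, 0.2008, 0.1171]
orientation: [-2.155, 0.144, 2.153]
force: [-0.3, -0.8, -1.5]
opening: 0.0246
```

```bash
python3 - <<'E'
from h import *
plan([hand(-.068,-.06,.003,-15),hand(-.05,0,.004,-4),hand(-.043,.045,.008,0),hand(-.043,.06,.008,0)])
im,p=snap('scene','s6'); cv2.imwrite('pics/s6b.png',cv2.resize(im[230:384,260:480,::-1],(785,550),interpolation=cv2.INTER_CUBIC))
E
```

```text
t 31.93 pos [0.4228 0.2008 0.1171] yaw -97.5 down [ 0.    -0.002 -1.   ] F [-0.3 -0.8 -1.5] op 0.0246 q6 2.04
 xyz [ 0.6 -2.  -1.5] turn [-0.0008 -0.0007 -0.0015] rows>= 0.0
 xyz [ -0.4 -39.8  -5.7] turn [-0.1927 -0.0005 -0.0016] rows>= 1.0
 xyz [ -4.5 -76.2  -2.8] turn [-0.2626 -0.0005 -0.0016] rows>= 1.4
 xyz [ -4.5 -90.7   1. ] turn [-0.2626 -0.0005 -0.0016] rows>= 1.5
```

View pics/s6b.png

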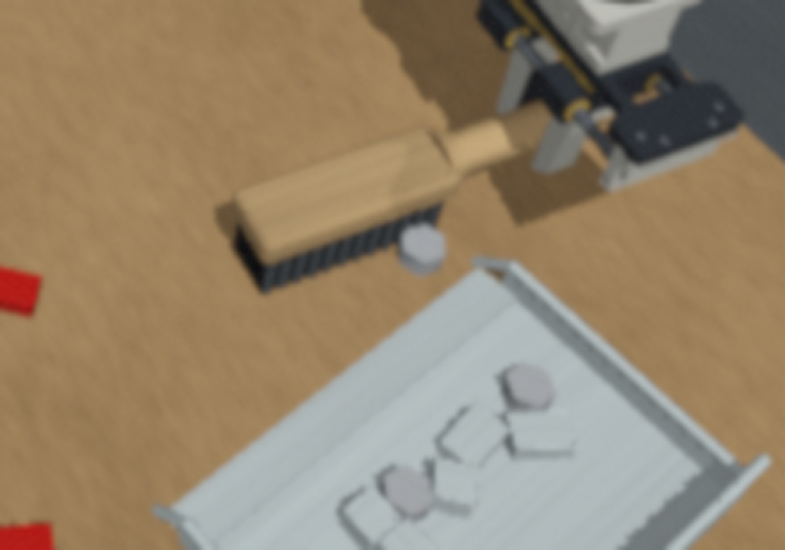

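```bash
python3 - <<'E'
from h import *
_,p=load('s6');k=220/785
for n,u,v,z in[('hex',422,243,.016),('brist near end',440,222,.003),('wall',487,262,0)]:
    P=px2w(p,260+u*k,230+v*k,z);print(n,P.round(4),pan(P).round(4))
plan([hand(-.045,-.03,.003,-15),hand(-.035,.0,.004,-12),hand(-.03,.03,.007,-9),hand(-.03,.065,.0085,-9)])
E
```

```text
hex [0.5172 0.2159 0.016 ] [-0.1    -0.0253]
brist near end [0.4903 0.2045 0.003 ] [-0.1281 -0.0331]
wall [0.4824 0.2387 0.    ] [-0.1315  0.0019]
t 31.98 pos [0.4229 0.2018 0.1173] yaw -97.5 down [ 0.001 -0.001 -1.   ] F [-0.4  1.1 -1.4] op 0.0248 q6 2.04
 xyz [  0.8 -35.9 -15.9] turn [-0.0006 -0.001  -0.0006] rows>= 0.6
 xyz [ -0.2 -60.7 -18. ] turn [-0.0529 -0.001  -0.0006] rows>= 1.0
 xyz [ -3.3 -84.2 -15.6] turn [-0.1053 -0.0009 -0.0006] rows>= 1.4
 xyz [  -4.8 -118.    -6.5] turn [-0.1053 -0.0009 -0.0006] rows>= 1.9
```

```bash
python3 - <<'E'
from h import *
plan([hand(-.056,-.03,.003,-14),hand(-.05,.0,.005,-11),hand(-.047,.03,.0075,-9),hand(-.047,.06,.0085,-9)])
E
```

```text
t 31.98 pos [0.4229 0.2018 0.1173] yaw -97.5 down [ 0.001 -0.001 -1.   ] F [-0.4  1.1 -1.4] op 0.0248 q6 2.04
 xyz [  0.8 -30.8  -5.3] turn [-0.018  -0.001  -0.0006] rows>= 0.5
 xyz [ -1.2 -54.5  -3.6] turn [-0.0704 -0.001  -0.0006] rows>= 0.9
 xyz [ -3.8 -79.8   0.8] turn [-0.1053 -0.0009 -0.0006] rows>= 1.3
 xyz [  -4.8 -108.7    8.6] turn [-0.1053 -0.0009 -0.0006] rows>= 1.7
```

Emit:
step_arm([
  {"xyz":[0,-10,-2],"turn":[0,0,0],"grip":10},
  {"xyz":[0,-21,-4],"turn":[-0.01,0,0],"grip":10},
  {"xyz":[-0.5,-31,-5],"turn":[-0.018,0,0],"grip":10},
  {"xyz":[-2,-43,-4.5],"turn":[-0.045,0,0],"grip":10},
  {"xyz":[-3.5,-54,-3.5],"turn":[-0.07,0,0],"grip":10},
  {"xyz":[-4.5,-67,-1.5],"turn":[-0.09,0,0],"grip":10},
  {"xyz":[-5,-80,1],"turn":[-0.105,0,0],"grip":10},
  {"xyz":[-5,-90,3.5],"turn":[-0.105,0,0],"grip":10},
  {"xyz":[-5,-100,6],"turn":[-0.105,0,0],"grip":10},
  {"xyz":[-5,-109,8.5],"turn":[-0.105,0,0],"grip":10},
  {"xyz":[-5,-109,8.5],"turn":[-0.105,0,0],"grip":10},
])

```text
t: 33.35
tool_pos: [0.4283, 0.3099, 0.122]
orientation: [-2.21, 0.03, 2.209]
force: [-0.7, -0.4, -1.7]
opening: 0.0247
```

```bash
python3 - <<'E'
from h import *
P,_=cur();b=np.radians(PA-9);O=P[:2]+.065*np.array([np.cos(b),np.sin(b)]);print('brush origin pan',pan(O),np.linalg.norm(pan(O)))
im,p=snap('scene','s7'); cv2.imwrite('pics/s7b.png',cv2.resize(im[230:384,260:480,::-1],(785,550),interpolation=cv2.INTER_CUBIC))
plan([hand(-.047,.06,.08,-9),hand(-.047,-.06,.1,-9)])
E
```

```text
t 33.35 pos [0.4283 0.3099 0.122 ] yaw -91.5 down [ 0.    -0.001 -1.   ] F [-0.7 -0.4 -1.7] op 0.0247 q6 2.13
brush origin pan [-0.11160765  0.06932345] 0.1313849618509528
t 33.40 pos [0.4284 0.3095 0.1219] yaw -91.5 down [ 0.    -0.002 -1.   ] F [-0.5 -1.2 -2.5] op 0.0249 q6 2.13
 xyz [-71.6  -1.2  -0.2] turn [ 0.     -0.0004 -0.0015] rows>= 1.1
 xyz [-91.4 117.4 -19. ] turn [ 0.     -0.0004 -0.0015] rows>= 2.4
```

View pics/s7b.png

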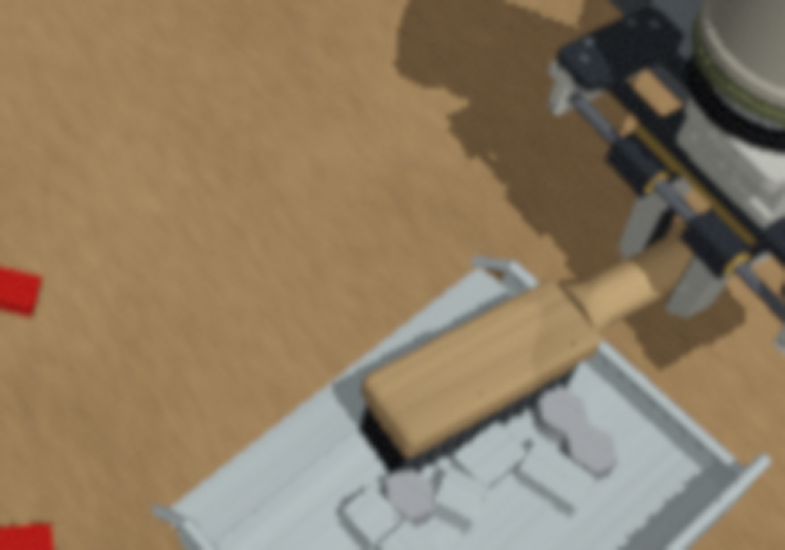

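Emit:
step_arm([
  {"xyz":[-40,4,0],"turn":[0,0,0],"grip":10},
  {"xyz":[-72,10,0],"turn":[0,0,0],"grip":10},
  {"xyz":[-92,60,-10],"turn":[0,0,0],"grip":10},
  {"xyz":[-92,100,-19],"turn":[0,0,0],"grip":10},
  {"xyz":[-92,100,-19],"turn":[0,0,0],"grip":10},
])

```text
t: 34.02
tool_pos: [0.4454, 0.2065, 0.2145]
orientation: [-2.209, 0.035, 2.205]
force: [0.3, 0.5, -2.8]
opening: 0.0251
```

```bash
python3 - <<'E'
from h import *
P,_=cur();b=np.radians(PA-9);print(np.linalg.norm(pan(P[:2]+.065*np.array([np.cos(b),np.sin(b)]))))
im,p=snap('scene','s8'); A=cv2.resize(im[240:384,270:480,::-1],(630,432),interpolation=cv2.INTER_CUBIC); cv2.imwrite('pics/s8b.png',A)
E
```

```text
t 34.02 pos [0.4454 0.2065 0.2145] yaw -91.7 down [ 0.001 -0.002 -1.   ] F [ 0.3  0.5 -2.8] op 0.0251 q6 1.93
0.1137839021512589
```

View pics/s8b.png

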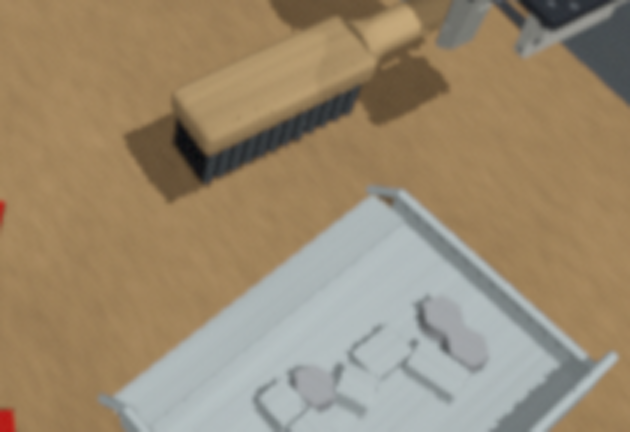

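```bash
python3 - <<'E'
from h import *
_,p=load('s8')
for n,u,v in[('sqL',278,400),('sqL near edge',262,385),('hexL',315,385),('sq2',345,385),('fl',380,350),('fl near edge',352,345),('hexR1',440,313),('hexR2',467,346),('fl2',430,370)]:
    P=px2w(p,270+u/3,240+v/3,.018);print(n,pan(P).round(3))
print('flC guess px',(w2px(p,[[*(LC+x*PU+.08*PN),.014] for x in(.03,.05,.07)])-[270,240])*3)
# rack approach
rc=np.array([.4928,-.2844]); u=np.array([np.cos(np.radians(-28)),np.sin(np.radians(-28))])
plan([(.42,.0,.25,-91.5),(*rc,.25,-118),(*rc,.19,-118)])
E
```

```text
sqL [0.046 0.069]
sqL near edge [0.047 0.056]
hexL [0.02  0.076]
sq2 [0.005 0.087]
fl [-0.03   0.085]
fl near edge [-0.018  0.072]
hexR1 [-0.081  0.092]
hexR2 [-0.077  0.117]
fl2 [-0.045  0.113]
flC guess px [[307.81453309 401.62140177]
 [285.37660917 420.71664512]
 [262.47904297 440.20215504]]
t 34.08 pos [0.445  0.2078 0.2142] yaw -91.7 down [ 0.001 -0.001 -1.   ] F [-0.1  0.2 -1.2] op 0.0252 q6 1.93
 xyz [-35.5 208.5  18.9] turn [-0.0033 -0.0008 -0.0012] rows>= 3.4
 xyz [-35.1 490.6 -62.3] turn [ 0.4592 -0.0011 -0.001 ] rows>= 7.9
 xyz [ 24.9 490.5 -62.2] turn [ 0.4592 -0.0011 -0.001 ] rows>= 7.9
```

Emit:
step_arm([
  {"xyz":[-36,62,10],"turn":[0,0,0],"grip":10},
  {"xyz":[-36,124,15],"turn":[0,0,0],"grip":10},
  {"xyz":[-36,186,19],"turn":[0,0,0],"grip":10},
  {"xyz":[-36,208,19],"turn":[0.05,0,0],"grip":10},
  {"xyz":[-36,490,-60],"turn":[0.459,0,0],"grip":10},
  {"xyz":[-36,490,-60],"turn":[0.459,0,0],"grip":10},
  {"xyz":[-36,490,-60],"turn":[0.459,0,0],"grip":10},
  {"xyz":[-36,490,-60],"turn":[0.459,0,0],"grip":10},
  {"xyz":[-36,490,-60],"turn":[0.459,0,0],"grip":10},
  {"xyz":[-36,490,-60],"turn":[0.459,0,0],"grip":10},
  {"xyz":[-36,490,-60],"turn":[0.459,0,0],"grip":10},
  {"xyz":[-36,490,-60],"turn":[0.459,0,0],"grip":10},
])

```text
t: 35.58
tool_pos: [0.4918, -0.281, 0.2508]
orientation: [-1.952, 0.483, 1.951]
force: [-0.8, 0.3, -1.5]
opening: 0.0248
```

```bash
python3 - <<'E'
from h import *
u=np.array([np.cos(np.radians(-28)),np.sin(np.radians(-28))]);T=np.array([.4928,-.2844])-.005*u;print(T)
plan([(*T,.17,-118),(*T,.1175,-118)])
E
```

```text
[ 0.48838526 -0.28205264]
t 35.58 pos [ 0.4918 -0.281   0.2508] yaw -117.7 down [ 0.    -0.001 -1.   ] F [-0.8  0.3 -1.5] op 0.0248 q6 1.45
 xyz [80.8  2.5  2.6] turn [ 0.0046 -0.0007 -0.0008] rows>= 1.3
 xyz [133.3   2.4   2.7] turn [ 0.0046 -0.0007 -0.0008] rows>= 2.1
```

Emit:
step_arm([
  {"xyz":[40,2.5,2.6],"turn":[0.005,0,0],"grip":10},
  {"xyz":[81,2.5,2.6],"turn":[0.005,0,0],"grip":10},
  {"xyz":[81,2.5,2.6],"turn":[0.005,0,0],"grip":10},
  {"xyz":[81,2.5,2.6],"turn":[0.005,0,0],"grip":10},
])

```text
t: 36.08
tool_pos: [0.489, -0.2834, 0.1717]
orientation: [-1.951, 0.489, 1.946]
force: [0.4, -0.2, -1.5]
opening: 0.0249
```

```bash
python3 - <<'E'
from h import *
plan([(.48838,-.28205,.1175,-118)])
u=np.array([np.cos(np.radians(-28)),np.sin(np.radians(-28))]);n=np.array([-u[1],u[0]])
im,p=snap('scene','s9');im2,p2=snap('side','d9')
A=cv2.resize(im[110:230,190:340,::-1],(400,320),interpolation=cv2.INTER_CUBIC);B=cv2.resize(im2[170:290,160:310,::-1],(400,320),interpolation=cv2.INTER_CUBIC)
cv2.imwrite('pics/s9b.png',np.hstack([A,B]))
E
```

```text
t 36.08 pos [ 0.489  -0.2834  0.1717] yaw -118.1 down [ 0.002 -0.003 -1.   ] F [ 0.4 -0.2 -1.5] op 0.0249 q6 1.45
 xyz [54.2 -1.   1.3] turn [-0.0011 -0.0029 -0.0013] rows>= 0.9
```

View pics/s9b.png

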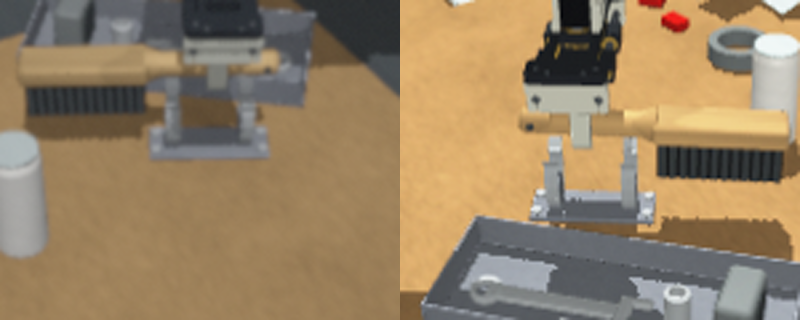

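The brush is level and lined up over both clips, with its head clear of the can and the tray. Now press down.

Emit:
step_arm([
  {"xyz":[10,-1,1],"turn":[0,-0.002,0],"grip":10},
  {"xyz":[20,-1,1],"turn":[0,-0.002,0],"grip":10},
  {"xyz":[28,-1,1],"turn":[0,-0.002,0],"grip":10},
  {"xyz":[34,-1,1],"turn":[0,-0.002,0],"grip":10},
  {"xyz":[38,-1,1],"turn":[0,-0.002,0],"grip":10},
  {"xyz":[42,-1,1],"turn":[0,-0.002,0],"grip":10},
])

```text
t: 36.92
tool_pos: [0.4901, -0.283, 0.131]
orientation: [-1.952, 0.489, 1.944]
force: [-0.1, 3.8, 16.9]
opening: 0.0246
```

Emit:
step_arm([
  {"xyz":[4,0,0],"turn":[0,0,0],"grip":10},
  {"xyz":[8,0,0],"turn":[0,0,0],"grip":10},
  {"xyz":[12,0,0],"turn":[0,0,0],"grip":10},
  {"xyz":[13,0,0],"turn":[0,0,0],"grip":10},
  {"xyz":[13,0,0],"turn":[0,0,0],"grip":10},
])

```text
t: 37.55
tool_pos: [0.4891, -0.2822, 0.1173]
orientation: [-1.949, 0.488, 1.946]
force: [-3.8, 8.4, 18.4]
opening: 0.025
```

```bash
python3 - <<'E'
from h import *
cur()
E
```

```text
t 37.55 pos [ 0.4891 -0.2822  0.1173] yaw -118.1 down [ 0.001 -0.001 -1.   ] F [-3.8  8.4 18.4] op 0.0250 q6 1.45
```

Emit:
step_arm([
  {"xyz":[2,0,0],"turn":[0,0,0],"grip":10},
  {"xyz":[3.5,0,0],"turn":[0,0,0],"grip":10},
  {"xyz":[3.5,0,0],"turn":[0,0,0],"grip":10},
])

```text
t: 37.92
tool_pos: [0.4893, -0.2823, 0.117]
orientation: [-1.949, 0.488, 1.946]
force: [-17.6, 16.9, 47.9]
opening: 0.0247
```

Emit:
step_arm([
  {"xyz":[-4,0,0],"turn":[0,0,0],"grip":10},
  {"xyz":[-4,0,0],"turn":[0,0,0],"grip":10},
])

```text
t: 38.17
tool_pos: [0.4891, -0.2822, 0.1174]
orientation: [-1.949, 0.488, 1.946]
force: [-1.3, 8.6, 15.4]
opening: 0.0247
```

It reached a hard stop at the seated height (0.117 m, as predicted). Release and withdraw upward.

Emit:
step_arm([
  {"xyz":[-1.5,0,0],"turn":[0,0,0],"grip":10},
  {"xyz":[-1.5,0,0],"turn":[0,0,0],"grip":34},
  {"xyz":[-1.5,0,0],"turn":[0,0,0],"grip":46},
  {"xyz":[-1.5,0,0],"turn":[0,0,0],"grip":46},
  {"xyz":[-20,0,0],"turn":[0,0,0],"grip":46},
  {"xyz":[-50,0,0],"turn":[0,0,0],"grip":46},
  {"xyz":[-100,0,0],"turn":[0,0,0],"grip":46},
  {"xyz":[-160,0,40],"turn":[0,0,0],"grip":46},
  {"xyz":[-220,0,90],"turn":[0,0,0],"grip":46},
  {"xyz":[-240,0,90],"turn":[0,0,0],"grip":46},
  {"xyz":[-240,0,90],"turn":[0,0,0],"grip":46},
  {"xyz":[-240,0,90],"turn":[0,0,0],"grip":46},
])

```text
t: 39.67
tool_pos: [0.4087, -0.2398, 0.356]
orientation: [-1.948, 0.489, 1.948]
force: [-0.2, 0.1, -1.0]
opening: 0.0461
```

```bash
python3 - <<'E'
from h import *
cur()
im,p=snap('wrist','wA'); im2,p2=snap('side','dA'); im3,p3=snap('scene','sA')
A=cv2.resize(im[0:250,100:512,::-1],(410,300)); B=cv2.resize(im2[120:345,150:330,::-1],(385,480),interpolation=cv2.INTER_CUBIC); C=cv2.resize(im3[100:384,160:480,::-1],(410,290))
cv2.imwrite('pics/fin.png',np.hstack([np.vstack([A,C])[:590],cv2.copyMakeBorder(B,0,110,0,0,0)]))
E
```

```text
t 39.67 pos [ 0.4087 -0.2398  0.356 ] yaw -118.1 down [-0.    -0.001 -1.   ] F [-0.2  0.1 -1. ] op 0.0461 q6 1.42
```

View pics/fin.png

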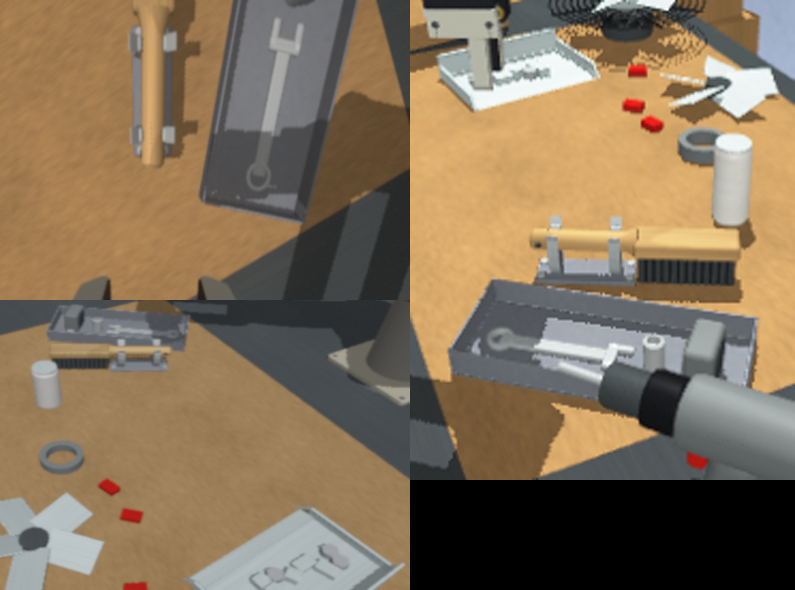

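```bash
python3 - <<'E'
from h import *
_,p=load('wA'); e=px2w(p,100+152*412/410,162*250/300,.055)[:2]
a=np.radians(-28);u=np.array([np.cos(a),np.sin(a)]);n=np.array([-u[1],u[0]]);d=e-np.array([.4928,-.2844]);print('handle end in rack',d@u,d@n,'(want -.065+-.02)')
for nm,x,y in(('jaw',286,30),('ring end',258,190)):
    q=px2w(p,100+x*412/410,y*250/300,.011)[:2]-TC;print(nm,q@EX,q@EY)
_,s=load('s5');k=280/785;print('flC at s5',pan(px2w(s,200+490*k,170+588*k,.016)))
robot.close_job()
E
```

```text
handle end in rack -0.06353555975202432 0.0004525173134451617 (want -.065+-.02)
jaw 0.018695730826267118 0.0009608658804620609
ring end -0.1388566712503051 -0.005665690533142309
flC at s5 [0.03591688 0.09040776]
the job is handed in; nothing more can be done
```

I put the spanner and the socket in the tray, swept all eight off-cuts into the scrap pan with the brush, and pressed the brush into its clips. The job is handed in, at about 40 s on the robot's clock. There was no screwdriver on the sheet.

- **Off-cuts:** The pan took three passes. One hexagonal off-cut was left behind on the first pass and went in on the third. In the last pan measurements, seven of the eight lay 56 mm or more behind the lip. The eighth, a flat one, was out of view in the final pictures. I last measured it about 90 mm behind the lip, before the third pass.
- **Brush:** Pressing reached a hard stop at the expected height, with the force peaking at 48 N. That was more than the 10 N snap needed. After release, the handle end measured -63.5 mm along the rack (-65 mm expected) and 0.5 mm sideways, with the bristles down.
- **Tools:** The spanner's ends are at x = -0.139 m and +0.019 m in the tray frame, near its centre line. The socket stands in the tray in front of the tape measure.
- **Left alone:** In the last picture the can, tape roll, tape measure and red look-alikes show no sign of having been moved. I did not measure their positions again.

The gripper is clear of everything. No check disagreed.

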